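# Store the pressed tea bricks in the bamboo tier and close its front

### The arm

A 6-joint arm with a two-finger parallel gripper is mounted at the origin on the work surface. World frame = base frame: x ahead of the robot, y to its left, z up, the work surface at z = 0. Lengths are in m, angles in rad, forces in N, time in s.
With the tool pointing down it reaches from about 0.425 to 0.95 m from the base axis. Payload 3.5 kg.
Tool frame: the origin (TCP) lies at the very end of the fingers, on their centre line; the grasp point (between the pads) lies behind it (ctrl.grasp_offset is the z of the grasp point in the tool frame, in m); z points along the fingers, x is the direction in which the jaws open and shut, and the axes are right-handed (so a half turn about z gives the same grasp; the last joint's range is limited). The gripper opens to 85 mm and grips with 20 to 120 N. Pads are 22 mm wide; open, the fingers measure 114 mm over their backs; the gripper's body (76 mm by 85 mm) begins 54 mm behind the grasp point. The pads swing forward as they close: fully open they stand 13 mm farther back than shut.
Start: joints at [0.98, 0.286, 1.577, -0, 1.279, -0.15], TCP at [0.288, 0.61, 0.231] pointing down, gripper open.
Joint ranges: [-2.77, 2.77], [-0.9, 2.22], [0.21, 2.48], [-1.53, 4.67], [0.24, 2.81], [-2.84, 2.84]. Speed limits (rad/s): [2.79, 2.79, 3.14, 3.14, 3.14, 3.14].

### API

Orientations are given as a unit quaternion [x, y, z, w].
In Python, from plant import ctrl gives the robot as it stands.
- The arm moves only by the shell command python3 -m jog 'ROWS' [FORCE]. ROWS is JSON, a list of rows, each an object with "grip": the closure, from 0 (fully open) to 1 (shut); "xyz": the shift along the tool's x, y, z in m, a list of three; "dr": the turn, a rotation vector about the tool's x, y, z in rad, a list of three. A call has 1 to 12 rows; each row is the pose to reach, as a shift and turn from the pose commanded when the call began, along the tool's axes at that moment; what a row does not reach only later rows make up. A row lasts 1/12 s, in which the tool goes at most 41.7 mm and 7.16 degrees, less where a joint would pass 70% of its speed; a pose out of reach is approached as far as the arm can. A call with a gripper value outside its range is refused whole. The fingers move at their own pace and stop on an object; FORCE is the grip in N (left out, the last holds). Time passes only in rows, so rows that repeat a pose let the fingers close. It gives the time, the measured TCP pose, the force and the opening at its end, in the units of the state.
- ctrl.get_state(): the state, without advancing time (a new reading comes with each control period).
- ctrl.read_camera(name): name is "scene" or "top" or "wrist"; returns the picture (480x640x3 uint8, red, green, blue); there is no depth.
- ctrl.get_calibration(name): a dict with "mtx" (3x3 intrinsics, pixels), "R" (3x3) and "t" (3): a world point X has camera coordinates R X + t; the wrist camera has in their place "hand_eye" (4x4, takes a point from camera to tool coordinates, whose origin is the TCP and whose axes are the tool frame's). Camera axes: x right, y down, z forward; pixel columns grow to the right and rows downward; lengths in m; the calibration is good to about 2 mm. A picture is of the moment at which its call begins: read the wrist's pose just before it. get_calibration takes no time and is no camera call.
- ctrl.sign_off(): hands the job in, once; it reports no verdict.
The state is a dict: "time": time; "qpos": joint angles; "dq": joint speeds; "joint_efforts": joint torques, N m; "eef_pos": TCP position; "tcp_rot": TCP orientation; "contact_force": force on the tool from outside, world axes, zero at the start; "wrist_torque": the same for the moment, N m; "opening": opening from 0.0 (shut) to 1.0 (fully open).
Only numpy, scipy, OpenCV 4.12 (cv2) and the standard library are available. Lean on these libraries where they do the work, as an engineer would, in place of code of your own. Each camera call takes 0.05 s, during which the arm holds its last target.

### The job

Slide the spatula under every tea brick on the bamboo tray to lift it off, and set it flat on the rails inside the open storage tier; do not touch the bricks with the gripper. Only when all are in, close the tier: draw the front panel up out of its slotted holder and slide it down, fully home, into the grooves at the tier's front. The spatula must end up back on its cork mat, standing flat with its middle near the mat's centre. Leave the bowl, cup, frog and jar where they stand.

Things in the scene. Friction and masses are not known exactly. Their poses are not given: they have to be found in the camera images.
- tray: Bamboo rack the bricks start on, fixed. Front open; back (from x=63 mm) and side walls 30 mm tall. Origin: centre of underside; x from open front to back, z up. 4 mm floor; rails along x (x -60 to 60 mm), tops 24 mm above the underside, form three lanes centred on y=-84, 0, 84 mm: each a channel 54 mm wide, 20 mm deep, bridged by a brick.
- tier: Open-topped bamboo storage tier, fixed. Same origin, axes, floor, rails, lanes (y=-84, 0, 84 mm) and back wall (x=63 mm) as the tray, but walls 50 mm tall, side walls' inner faces at y=+-130 mm, and two grooved posts (50 mm tall) at the front corners for the panel. Between the posts the front is open down to the 4 mm floor.
- groove (a point): Foot of the tier's front groove, midway between the posts, 4 mm above the tier's underside, at tier x=-70.5 mm: the panel's origin sits here when fully home. Axes as the tier. Grooves are vertical, 46 mm deep from the post tops, 13 mm wide along x, 275 mm from end to end along y; the posts overlap the panel's ends by about 10 mm.
- panel: Loose bamboo front panel, 10 mm thick (x), 270 mm wide (y), 50 mm tall, with a finger tab 60 mm wide and 10 mm thick on its top middle reaching 80 mm above the underside. Lowest 8 mm thinned to 6 by 264 mm. Origin: centre of underside, z up. Same both ways round. 150 g. Starts upright in the holder, leaning up to 0.15 rad in its slot.
- holder: Dark wooden slotted holder, 50 mm (x) by 290 mm (y), 36 mm tall, slot along its y, 11.6 mm wide, open above, its bottom 6 mm up; the panel stands 30 mm deep in it. Origin: centre of its underside. Fixed.
- spatula: Spatula, loose, 180 g: steel plate 4 mm thick, underside z=0; shank 30 mm wide from x=-16 to 35 mm, blade 40 mm wide from x=35 to 120 mm; upright wooden handle 26 mm (x) by 14 mm (y) at the origin, up to z=100 mm. Origin: underside below the handle; x to the blade tip, z up. It stands by itself flat on its plate. Grip the handle from above across the 14 mm.
- spatula_mid (a point): Middle of the spatula's underside, 50 mm ahead of the handle.
- mat: Thin cork mat for the spatula, 190 mm (x) by 85 mm (y), lying flush with the table: what stands on it stands at z = 0. Origin: centre. Fixed.
- bowl: White bowl, 84 mm wide, 45 mm tall, origin under its centre. Bystander, leave alone.
- cup: Glazed brown cup, 72 mm wide, 62 mm tall, origin under its centre. Bystander, leave alone.
- frog: Ceramic pet frog, 70 mm long, 65 mm tall, origin under its centre. Bystander, leave alone.
- caddy: White jar with wooden lid, 72 mm wide, 110 mm tall, origin under its centre. Bystander, leave alone.
- brick0: Dark pressed tea brick, 90 mm (x) by 70 mm (y) by 18 mm, origin centre of the underside, 120 g. Starts on the rails of one lane of the tray, long side along the lane. May be absent (None).
- brick1: Dark pressed tea brick, 90 mm (x) by 70 mm (y) by 18 mm, origin centre of the underside, 120 g. Starts on the rails of one lane of the tray, long side along the lane. May be absent (None).
- brick2: Dark pressed tea brick, 90 mm (x) by 70 mm (y) by 18 mm, origin centre of the underside, 120 g. Starts on the rails of one lane of the tray, long side along the lane. May be absent (None).
There are look-alikes about, which are no part of the job. Leave any yellow look-alike of the brick0 alone.

How it is judged:
By the outcome, as a careful person would: the job done as asked, in the order asked, and still so for the second after the job is handed in, with the robot touching nothing.
Of brick0, brick1, brick2 only 2 to 3 are there at a start; the rules pass over those that are not, and their reading is None.
At some moment in a run one of spatula may be knocked a few centimetres aside while the robot is not near it.
It also fails if it takes over 210 s, if anything falls off the work surface, if the arm or the gripper's body presses on something with over 40 N, if the wrist force passes 120 N, or if a joint passes its speed limit or range.

## Working session

There is one attempt and no reset: what is moved stays moved. The work goes in short steps, Python scripts to look and compute and a shell command to move; the robot and the scene stay as the last step left them, time stands still between calls to the robot, and variables do not carry over. Pictures are saved under pics/ and viewed, and the job is handed in when it is done.

```bash
ls; mkdir -p pics; python3 - <<'E'
from plant import ctrl
import cv2, numpy as np
print(ctrl.get_state()); print(ctrl.grasp_offset)
for n in ("scene","top","wrist"):
    im=ctrl.read_camera(n); cv2.imwrite(f"pics/{n}0.png",im[:,:,::-1]); c=ctrl.get_calibration(n); print(n,{k:np.round(v,4).tolist() for k,v in c.items()})
E
```

```text
pics
{'time': 0.0, 'qpos': array([ 9.79995647e-01,  2.87200742e-01,  1.57818292e+00, -4.47855111e-05,
        1.27860606e+00, -1.49986045e-01]), 'dq': array([-0.00255951, -0.00016846, -0.00037524, -0.00151836, -0.00036007,
       -0.00011385]), 'joint_efforts': array([ 2.19446069e-04, -4.05998719e+01, -2.92616343e+01, -1.56220462e-04,
        5.93859804e-03,  5.33578216e-06]), 'eef_pos': array([0.28760759, 0.60992818, 0.22992059]), 'tcp_rot': array([ 8.44589428e-01,  5.35413169e-01, -1.08815089e-03,  5.02857531e-04]), 'contact_force': array([ 0.69157361,  0.03856986, -0.08887524]), 'wrist_torque': array([ 0.03470658, -0.03561093,  0.00641138]), 'opening': 1.004618583473444}
-0.0187
scene {'mtx': [[545.4247, 0.0, 321.1923], [0.0, 545.4247, 244.4863], [0.0, 0.0, 1.0]], 'R': [[-0.2819, 0.9593, 0.0138], [0.7702, 0.2349, -0.593], [-0.5722, -0.1565, -0.8051]], 't': [0.1946, -0.3464, 1.5339]}
top {'mtx': [[456.3422, 0.0, 318.7136], [0.0, 456.3422, 240.4255], [0.0, 0.0, 1.0]], 'R': [[0.0643, -0.9979, 0.0005], [-0.976, -0.063, -0.2085], [0.2081, 0.0129, -0.978]], 't': [-0.0779, 0.495, 1.2376]}
wrist {'mtx': [[378.6271, 0.0, 322.8005], [0.0, 378.6271, 240.1525], [0.0, 0.0, 1.0]], 'hand_eye': [[1.0, 0.0003, 0.0005, -0.0001], [-0.0004, 0.946, 0.3242, -0.0826], [-0.0004, -0.3242, 0.946, -0.1424], [0.0, 0.0, 0.0, 1.0]]}
```

View pics/scene0.png

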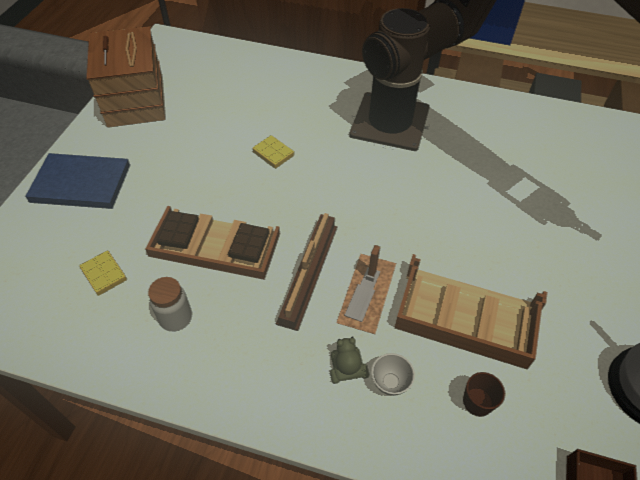

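View pics/top0.png

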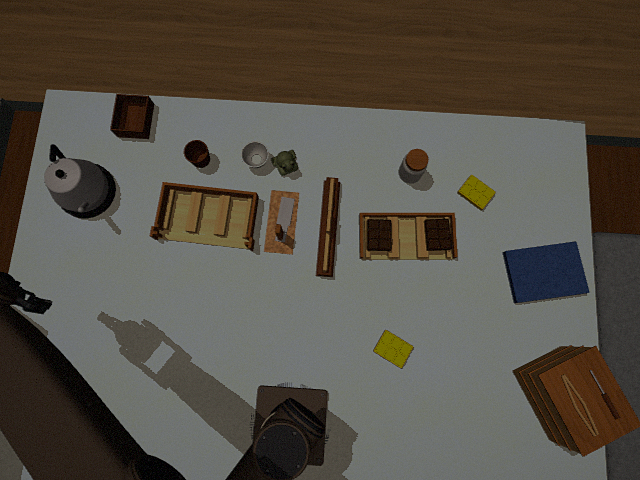

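View pics/wrist0.png

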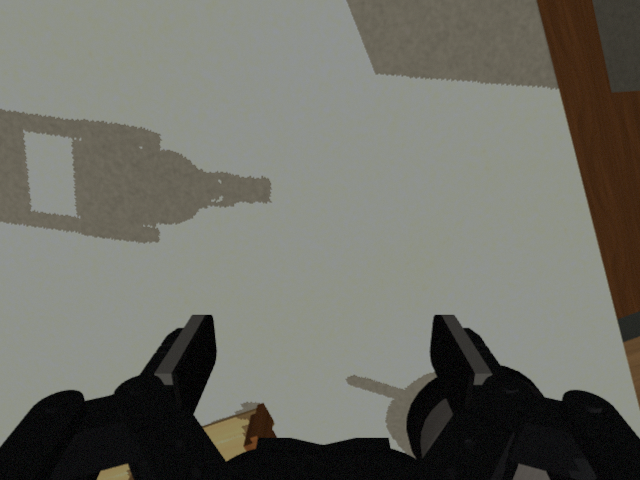

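```bash
cat > h.py <<'E'
import numpy as np, cv2
from scipy.spatial.transform import Rotation as Rn
from plant import ctrl
def cam(name,st=None):
    c=ctrl.get_calibration(name); K=c["mtx"]
    if name!="wrist": return K,np.array(c["R"]),np.array(c["t"])
    st=st or ctrl.get_state()
    T=np.eye(4);T[:3,:3]=Rn.from_quat(st["tcp_rot"]).as_matrix();T[:3,3]=st["eef_pos"]
    M=np.linalg.inv(T@np.array(c["hand_eye"]));return K,M[:3,:3],M[:3,3]
def proj(C,X):
    K,R,t=C; p=(np.atleast_2d(X)@R.T+t)@np.array(K).T; return p[:,:2]/p[:,2:]
def back(C,uv,z):
    K,R,t=C; d=R.T@np.linalg.inv(K)@np.array([uv[0],uv[1],1.]); o=-R.T@t; return o+d*(z-o[2])/d[2]
def snap(name,fn):
    st=ctrl.get_state(); im=ctrl.read_camera(name)[:,:,::-1].copy(); cv2.imwrite(f"pics/{fn}.png",im)
    C=cam(name,st); np.savez(f"pics/{fn}.npz",K=C[0],R=C[1],t=C[2]); return im,C
def load(fn):
    d=np.load(f"pics/{fn}.npz"); return cv2.imread(f"pics/{fn}.png"),(d["K"],d["R"],d["t"])
def crop(im,u0,v0,u1,v1,s,fn):
    c=cv2.resize(im[v0:v1,u0:u1],None,fx=s,fy=s,interpolation=cv2.INTER_CUBIC)
    for u in range((u0//20+1)*20,u1,20): cv2.putText(c,str(u),((u-u0)*s,10),0,.35,(0,0,255)); cv2.line(c,((u-u0)*s,12),((u-u0)*s,18),(0,0,255))
    for v in range((v0//20+1)*20,v1,20): cv2.putText(c,str(v),(0,(v-v0)*s),0,.35,(0,0,255)); cv2.line(c,(24,(v-v0)*s),(30,(v-v0)*s),(0,0,255))
    cv2.imwrite(f"pics/{fn}.png",c)
def box(x0,x1,y0,y1,z0,z1): return np.array([[x,y,z] for z in(z0,z1) for x,y in((x0,y0),(x1,y0),(x1,y1),(x0,y1))])
def pose(p,pts):
    x,y,z,a=p; c,s=np.cos(a),np.sin(a); return pts@np.array([[c,-s,0],[s,c,0],[0,0,1]]).T+[x,y,z]
def drawbox(im,C,P,col,u0=0,v0=0,s=1):
    q=((proj(C,P)-[u0,v0])*s).round().astype(int)
    for i in range(4):
        for a,b in((i,(i+1)%4),(i+4,(i+1)%4+4),(i,i+4)): cv2.line(im,tuple(map(int,q[a])),tuple(map(int,q[b])),col,1)
E
python3 - <<'E'
from h import *
im,C=snap("top","t1")
crop(im,140,170,300,290,5,"t1a"); crop(im,300,170,460,290,5,"t1b")
for n,u,v in [("traycorner",360,261),("tray2",456,261),("tier",152,238),("tier2",258,248),("hand",279,233),("yellow",394,349)]: print(n,back(C,(u,v),0.03))
E
```

```text
traycorner [ 0.45152344 -0.16684209  0.03      ]
tray2 [ 0.46912787 -0.43980411  0.03      ]
tier [0.47998227 0.43379463 0.03      ]
tier2 [0.47040681 0.12658984 0.03      ]
hand [0.51824452 0.07016943 0.03      ]
yellow [ 0.21375569 -0.27081845  0.03      ]
```

View pics/t1a.png

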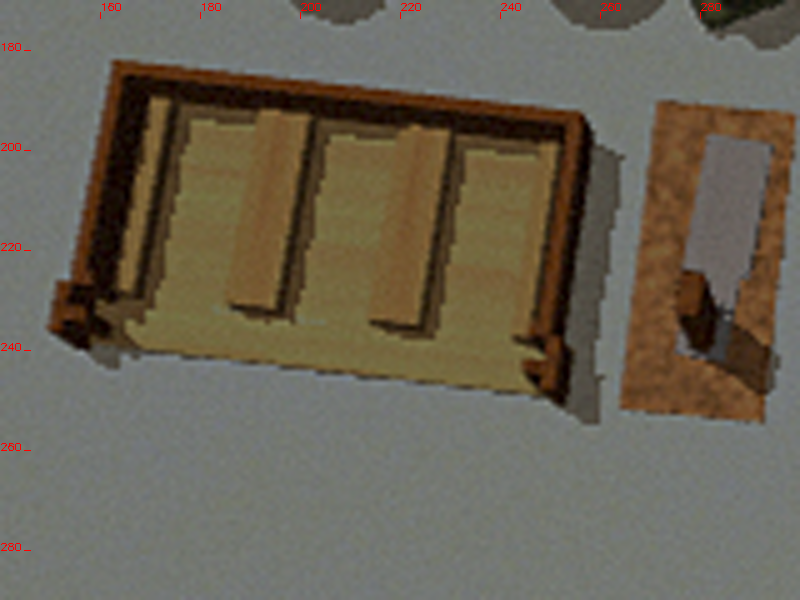

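View pics/t1b.png

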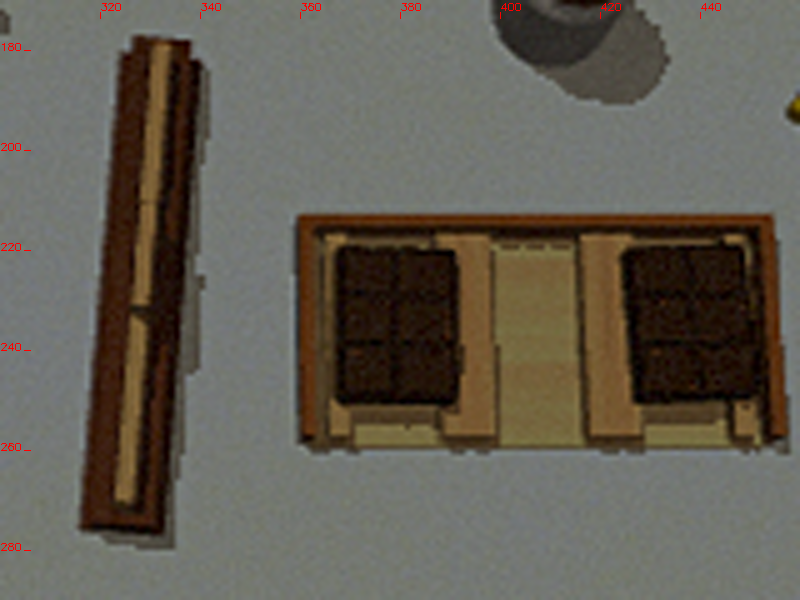

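```bash
python3 -m jog '[{"grip":0,"xyz":[0,0,-0.08],"dr":[0,0,0]},{"grip":0,"xyz":[0,0,-0.08],"dr":[0,0,0]},{"grip":0,"xyz":[-0.213,0.322,-0.1],"dr":[0,0,-0.44]},{"grip":0,"xyz":[-0.213,0.322,-0.1],"dr":[0,0,-0.44]},{"grip":0,"xyz":[-0.213,0.322,-0.1],"dr":[0,0,-0.44]},{"grip":0,"xyz":[-0.213,0.322,-0.1],"dr":[0,0,-0.44]},{"grip":0,"xyz":[-0.213,0.322,-0.1],"dr":[0,0,-0.44]},{"grip":0,"xyz":[-0.213,0.322,-0.1],"dr":[0,0,-0.44]},{"grip":0,"xyz":[-0.213,0.322,-0.1],"dr":[0,0,-0.44]},{"grip":0,"xyz":[-0.213,0.322,-0.1],"dr":[0,0,-0.44]},{"grip":0,"xyz":[-0.213,0.322,-0.1],"dr":[0,0,-0.44]},{"grip":0,"xyz":[-0.213,0.322,-0.1],"dr":[0,0,-0.44]}]'
python3 - <<'E'
from h import *
im,C=snap("wrist","w1"); s=ctrl.get_state(); print(s["time"],s["eef_pos"],s["tcp_rot"],s["dq"])
E
```

```text
time: 1.2
eef_pos: [0.4905, 0.2763, 0.3315]
tcp_rot: [0.709, 0.705, -0.0, 0.001]
contact_force: [-0.1, 0.2, -0.3]
opening: 0.996
1.25 [0.49082927 0.27619139 0.33149515] [ 7.09337901e-01  7.04867747e-01 -1.39354623e-04  1.08691759e-03] [0.07090783 0.00340486 0.00439202 0.04441991 0.00259582 0.06974857]
```

View pics/w1.png

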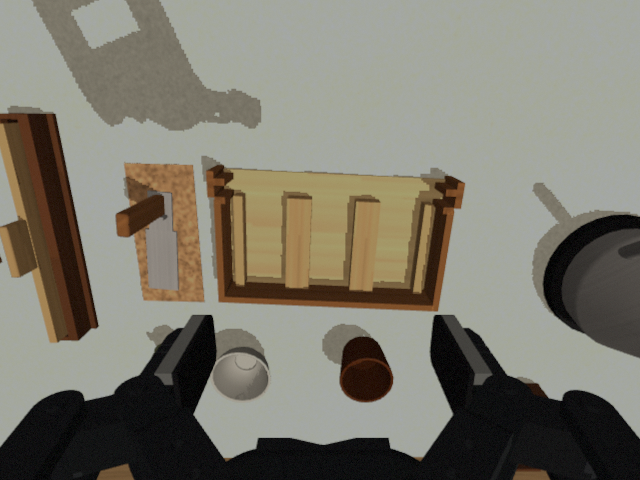

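```bash
python3 - <<'E'
from h import *
im,C=snap("wrist","w2"); crop(im,110,140,310,290+30,4,"w2a"); crop(im,300,150,500,320,4,"w2b")
E
python3 -m jog '[{"grip":0,"xyz":[-0.28,0,0],"dr":[0,0,0]},{"grip":0,"xyz":[-0.28,0,0],"dr":[0,0,0]},{"grip":0,"xyz":[-0.28,0,0],"dr":[0,0,0]},{"grip":0,"xyz":[-0.28,0,0],"dr":[0,0,0]},{"grip":0,"xyz":[-0.28,0,0],"dr":[0,0,0]},{"grip":0,"xyz":[-0.28,0,0],"dr":[0,0,0]},{"grip":0,"xyz":[-0.28,0,0],"dr":[0,0,0]},{"grip":0,"xyz":[-0.28,0,0],"dr":[0,0,0]},{"grip":0,"xyz":[-0.28,0,0],"dr":[0,0,0]},{"grip":0,"xyz":[-0.28,0,0],"dr":[0,0,0]}]'
python3 - <<'E'
from h import *
im,C=snap("wrist","w3")
E
python3 -m jog '[{"grip":0,"xyz":[-0.28,0,0],"dr":[0,0,0]},{"grip":0,"xyz":[-0.28,0,0],"dr":[0,0,0]},{"grip":0,"xyz":[-0.28,0,0],"dr":[0,0,0]},{"grip":0,"xyz":[-0.28,0,0],"dr":[0,0,0]},{"grip":0,"xyz":[-0.28,0,0],"dr":[0,0,0]},{"grip":0,"xyz":[-0.28,0,0],"dr":[0,0,0]},{"grip":0,"xyz":[-0.28,0,0],"dr":[0,0,0]},{"grip":0,"xyz":[-0.28,0,0],"dr":[0,0,0]},{"grip":0,"xyz":[-0.28,0,0],"dr":[0,0,0]},{"grip":0,"xyz":[-0.28,0,0],"dr":[0,0,0]}]'
python3 - <<'E'
from h import *
im,C=snap("wrist","w4"); crop(im,200,140,440,320,3,"w4a")
E
```

```text
time: 2.13
eef_pos: [0.488, 0.0018, 0.3312]
tcp_rot: [0.707, 0.707, 0.0, -0.0]
contact_force: [-0.4, 0.5, -0.7]
opening: 1.001
time: 3.02
eef_pos: [0.4886, -0.2778, 0.3311]
tcp_rot: [0.707, 0.708, 0.0, -0.0]
contact_force: [0.4, 0.1, -0.5]
opening: 0.997
```

View pics/w2a.png

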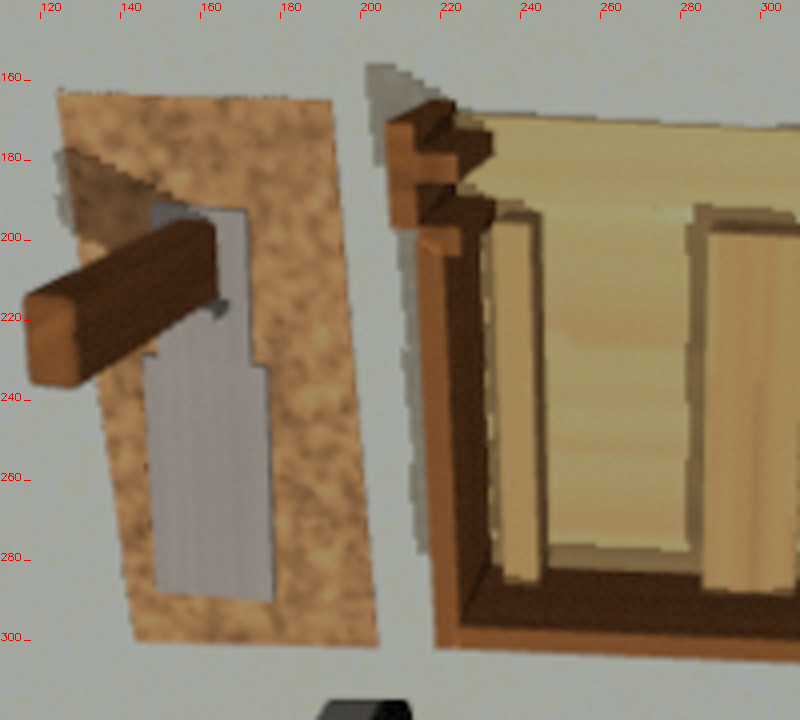

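View pics/w2b.png

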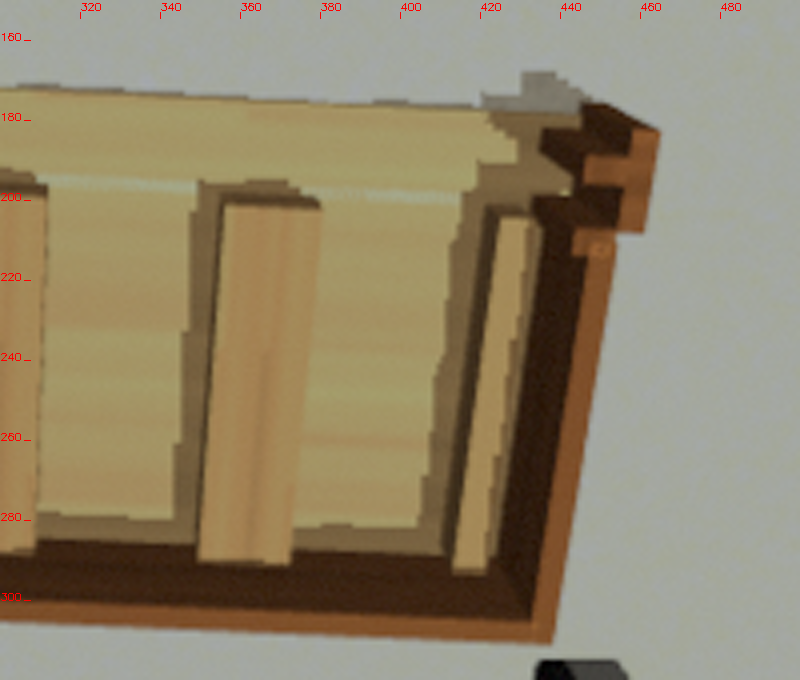

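View pics/w3.png

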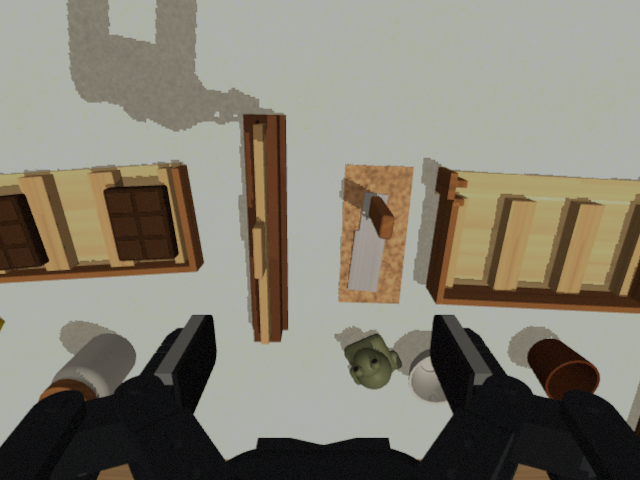

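View pics/w4.png

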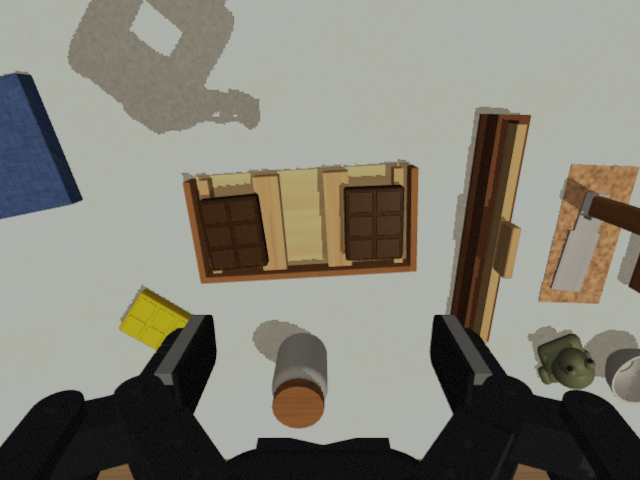

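View pics/w4a.png

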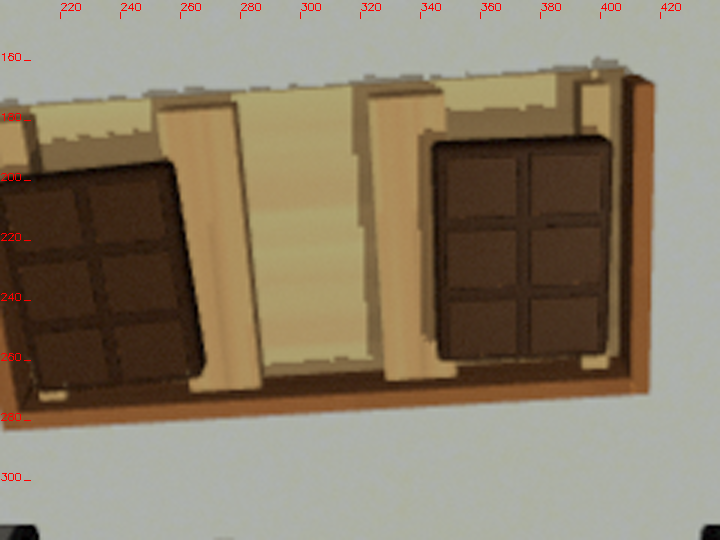

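```bash
python3 - <<'E'
from h import *
im,C=load("w3"); crop(im,230,100,390,310,3,"w3a"); crop(im,230,200,330,350,4,"w3b")
im,C=load("w4"); crop(im,180,150,280,290,4,"w4b")
im,C=load("t1"); crop(im,305,170,355,285,5,"t1c")
E
```

```text
(no output)
```

View pics/w3a.png

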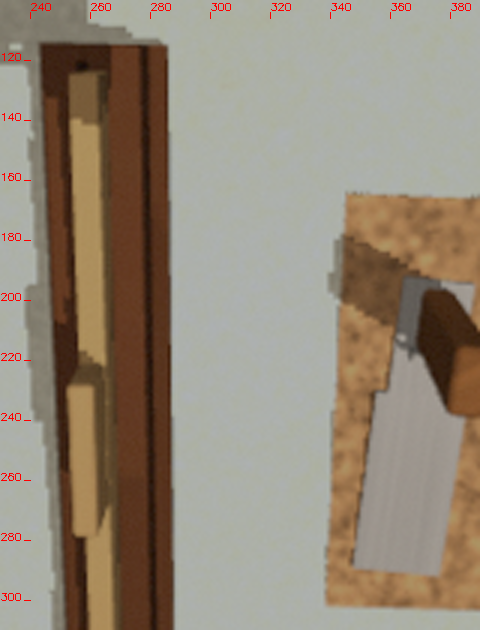

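View pics/w3b.png

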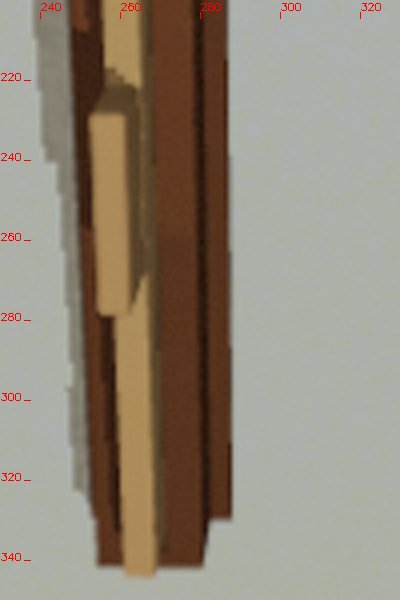

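View pics/w4b.png

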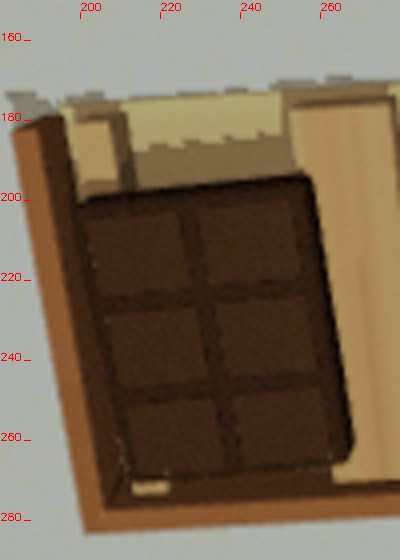

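View pics/t1c.png

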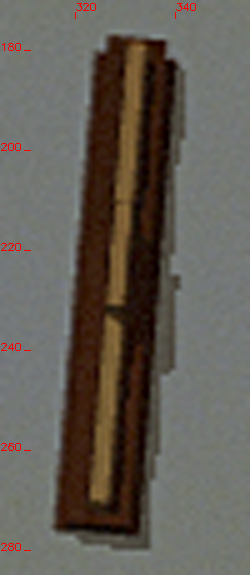

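```bash
cat > fit.py <<'E'
from h import *
from scipy.optimize import least_squares
def fit(C,uv,P,x0,zfree=False):
    uv=np.array(uv,float);P=np.array(P,float)
    f=lambda p:(proj(C,pose([p[0],p[1],p[3] if zfree else x0[2],p[2]],P))-uv).ravel()
    s=least_squares(f,[x0[0],x0[1],x0[3]]+([x0[2]] if zfree else []),loss="soft_l1"); r=np.abs(f(s.x)).reshape(-1,2).max(1)
    return s.x,r.round(1)
E
python3 - <<'E'
from fit import *
np.set_printoptions(precision=4,suppress=True)
im,C2=load("w2");im,C4=load("w4");im,C3=load("w3")
m=.001
P=m*np.array([[-60,-57,24],[60,-57,24],[60,-27,24],[-60,-27,24],[-60,27,24],[-60,57,24],[60,57,24],[60,27,24],[-60,-111,24],[60,-111,24],[-60,111,24],[60,111,24]])
uv=[(287,198.2),(285.7,287),(308.7,288.2),(311.7,199.2),(356,201.2),(380,202),(373,291.2),(349.5,289.5),(245.2,193.2),(245.2,285.2),(425,204),(413,292.5)]
print("tier",fit(C2,uv,P,[.53,.28,0,0]),fit(C2,uv,P,[.53,.28,0,0],True)[0])
M=m*np.array([[-95,-42.5,0],[-95,42.5,0],[95,42.5,0],[95,-42.5,0]])
print("mat",fit(C2,[(124.5,162.5),(192.7,165.2),(204.5,301.5),(143.7,300)],M,[.53,.1,0,0]))
S=m*np.array([[-16,15,4],[35,15,4],[35,20,4],[120,20,4],[120,-20,4],[35,-20,4]])
print("spat",fit(C2,[(171.7,192.2),(172.5,231.2),(176.5,231.5),(178.5,290),(149.2,287.5),(145.7,228.7)],S,[.53,.1,0,0]))
print("tray",fit(C4,[(253.3,176),(279,174.3),(287.3,269),(263.3,270),(323,172),(347.7,170.7),(328.7,267.3),(394,167.7)],
 m*np.array([[-60,-57,24],[-60,-27,24],[60,-27,24],[60,-57,24],[-60,27,24],[-60,57,24],[60,27,24],[-60,111,24]]),[.52,-.3,0,0]))
B=m*np.array([[-45,-35,18],[-45,35,18],[45,35,18],[45,-35,18]])
print("brickR",fit(C4,[(344.3,187.3),(403.7,185.7),(402.3,258),(346,260)],B,[.52,-.22,.024,0]))
print("brickL",fit(C4,[(199,200),(257,193.5),(268.5,264.5),(210.5,270.5)],B,[.52,-.38,.024,0]))
Q=m*np.array([[-5,-30,80],[5,-30,80],[5,30,80],[-5,30,80],[-5,-135,50],[5,-135,50],[5,135,50],[-5,135,50]])
# panel: along local y ~ world x ; front end(-x world). yaw -90: local y->+x, local x-> -y
_,Ct=load("t1")
uv=np.array([(261,228.5),(253,228.5),(254.5,278.5),(262,278.5),(264.5,123.5),(254,123.5),(261.5,343.5),(269,343.5)])
uv[6:]=uv[[7,6]]
def tf(p):
    R=Rn.from_euler("z",p[2]).as_matrix()@Rn.from_euler("y",p[3]).as_matrix(); return Q@R.T+[p[0],p[1],.006]
def f(p):
    X=tf(p); a=(proj(C3,X)-uv).ravel()
    e=proj(Ct,[(X[4]+X[5])/2,(X[6]+X[7])/2])-[(325,270.5),(332.5,178.5)]
    return np.r_[a,2*e.ravel()]
s=least_squares(f,[.52,0,-1.57,0],loss="soft_l1");print("panel",s.x,f(s.x).round(1))
# holder outline
for z in (.036,):
  for u in [(243,115),(285,115),(254,341),(281,341),(287,330)]: print(u,back(C3,u,z))
E
```

```text
tier (array([ 0.5709,  0.2859, -0.0524]), array([0.6, 0.3, 0.1, 0.5, 0.4, 1.1, 0.7, 0.5, 2.8, 0.7, 0.4, 0.2])) [ 0.5718  0.286  -0.0521 -0.0025]
mat (array([ 0.5649,  0.069 , -0.0338]), array([0.3, 0.4, 0.1, 0.1]))
spat (array([ 0.5197,  0.0682, -0.1015]), array([0.4, 0.3, 0.1, 0. , 0.1, 0.1]))
tray (array([ 0.5365, -0.3006,  0.0614]), array([0.7, 1.3, 0.8, 0.5, 0.3, 0.9, 1.4, 0.4]))
brickR (array([ 0.5332, -0.2169,  0.0408]), array([0.5, 1.1, 0.2, 0.6]))
brickL (array([ 0.5451, -0.3841,  0.097 ]), array([1.5, 0.2, 0.8, 1.7]))
panel [ 0.5535 -0.0703 -1.6007 -0.0103] [ 0.6 -1.1 -0.8 -1.3 -0.7 -0.1  0.8  0.1 -1.   0.4 -0.   0.1 -9.1 -0.3
  6.2 -0.2 -2.  -3.4  0.  -2.8]
(243, 115) [ 0.4101 -0.0858  0.036 ]
(285, 115) [ 0.41   -0.0397  0.036 ]
(254, 341) [ 0.6985 -0.0905  0.036 ]
(281, 341) [ 0.6985 -0.0542  0.036 ]
(287, 330) [ 0.6815 -0.0456  0.036 ]
```

```bash
python3 -m jog '[{"grip":0,"xyz":[0.346,0.01,0.06],"dr":[0,0,0.1]},{"grip":0,"xyz":[0.346,0.01,0.06],"dr":[0,0,0.1]},{"grip":0,"xyz":[0.346,0.01,0.06],"dr":[0,0,0.1]},{"grip":0,"xyz":[0.346,0.01,0.06],"dr":[0,0,0.1]},{"grip":0,"xyz":[0.346,0.01,0.06],"dr":[0,0,0.1]},{"grip":0,"xyz":[0.346,0.01,0.06],"dr":[0,0,0.1]},{"grip":0,"xyz":[0.346,0.01,0.06],"dr":[0,0,0.1]},{"grip":0,"xyz":[0.346,0.01,0.06],"dr":[0,0,0.1]},{"grip":0,"xyz":[0.346,0.01,0.06],"dr":[0,0,0.1]},{"grip":0,"xyz":[0.346,0.01,0.06],"dr":[0,0,0.1]},{"grip":0,"xyz":[0.346,0.01,0.06],"dr":[0,0,0.1]},{"grip":0,"xyz":[0.346,0.01,0.06],"dr":[0,0,0.1]}]'
python3 - <<'E'
from h import *
im,C=snap("wrist","w5"); s=ctrl.get_state(); print(s["eef_pos"],s["tcp_rot"])
S=box(-.016,.12,-.02,.02,0,.004);H=box(-.013,.013,-.007,.007,0,.1)
for b in (S,H): drawbox(im,C,pose([.5197,.0682,0,-.1015],b),(0,255,0))
cv2.imwrite("pics/w5o.png",im)
E
```

```text
time: 4.07
eef_pos: [0.4979, 0.067, 0.2718]
tcp_rot: [0.741, 0.671, 0.0, 0.0]
contact_force: [-1.0, 0.3, -0.2]
opening: 1.003
[0.49811937 0.06631101 0.27187724] [7.41713761e-01 6.70716337e-01 2.29050096e-04 4.89767685e-04]
```

View pics/w5o.png

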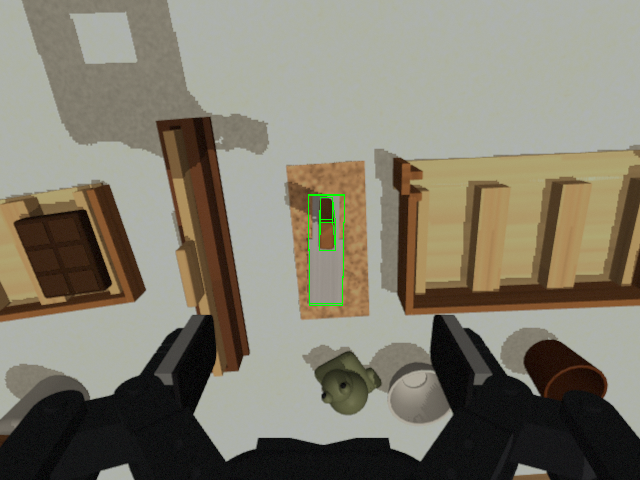

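```bash
python3 -m jog '[{"grip":0,"xyz":[0.004,0.021,0.04],"dr":[0,0,0]},{"grip":0,"xyz":[0.004,0.021,0.08],"dr":[0,0,0]},{"grip":0,"xyz":[0.004,0.021,0.11],"dr":[0,0,0]},{"grip":0,"xyz":[0.004,0.021,0.15],"dr":[0,0,0]},{"grip":0,"xyz":[0.004,0.021,0.18],"dr":[0,0,0]},{"grip":0,"xyz":[0.004,0.021,0.21],"dr":[0,0,0]},{"grip":0,"xyz":[0.004,0.021,0.21],"dr":[0,0,0]},{"grip":0.5,"xyz":[0.004,0.021,0.21],"dr":[0,0,0]},{"grip":1,"xyz":[0.004,0.021,0.21],"dr":[0,0,0]},{"grip":1,"xyz":[0.004,0.021,0.21],"dr":[0,0,0]},{"grip":1,"xyz":[0.004,0.021,0.21],"dr":[0,0,0]},{"grip":1,"xyz":[0.004,0.021,0.21],"dr":[0,0,0]}]' 100
python3 -m jog '[{"grip":1,"xyz":[0,0,0],"dr":[0,0,0]},{"grip":1,"xyz":[0,0,0],"dr":[0,0,0]},{"grip":1,"xyz":[0,0,0],"dr":[0,0,0]},{"grip":1,"xyz":[0,0,0],"dr":[0,0,0]}]'
```

```text
time: 5.12
eef_pos: [0.5208, 0.0682, 0.0634]
tcp_rot: [0.742, 0.671, 0.001, 0.001]
contact_force: [0.1, 0.2, -0.5]
opening: 0.3
time: 5.45
eef_pos: [0.5204, 0.0681, 0.0629]
tcp_rot: [0.742, 0.671, 0.001, 0.001]
contact_force: [-1.6, -1.0, 6.2]
opening: 0.149
```

```bash
cat >> h.py <<'E'
def go(x,y,z,yaw,st=None):
    "tool-axis shift & turn to have TCP at x,y,z, tool down, tool y along yaw"
    st=st or ctrl.get_state(); R=Rn.from_quat(st["tcp_rot"]); c,s=np.cos(yaw),np.sin(yaw)
    T=Rn.from_matrix(np.array([[-s,c,0],[c,s,0],[0,0,-1]]).T)
    d=R.inv().apply(np.array([x,y,z])-st["eef_pos"]); r=(R.inv()*T).as_rotvec()
    print("t",round(st["time"],2),"pos",st["eef_pos"].round(4),"F",st["contact_force"].round(1),"xyz",d.round(4),"dr",r.round(4))
    return d,r
def lane(T,lx,ly): # T=(x,y,yaw)
    c,s=np.cos(T[2]),np.sin(T[2]); return T[0]+c*lx-s*ly,T[1]+s*lx+c*ly
TRAY=(.5365,-.3006,.0614); TIER=(.5709,.2859,-.0524); MAT=(.5649,.0690,-.0338)
E
python3 -m jog '[{"grip":1,"xyz":[0,0,-0.02],"dr":[0,0,0]},{"grip":1,"xyz":[0,0,-0.05],"dr":[0,0,0]},{"grip":1,"xyz":[0,0,-0.09],"dr":[0,0,0]},{"grip":1,"xyz":[0,0,-0.12],"dr":[0,0,0]},{"grip":1,"xyz":[0,0,-0.15],"dr":[0,0,0]},{"grip":1,"xyz":[0,0,-0.15],"dr":[0,0,0]}]'
python3 - <<'E'
from h import *
im,C=snap("wrist","w6")
go(*lane(TRAY,-.170,.084),.2,TRAY[2])
E
```

```text
time: 5.95
eef_pos: [0.5229, 0.0684, 0.2185]
tcp_rot: [0.742, 0.671, 0.004, 0.004]
contact_force: [0.3, 0.3, -0.2]
opening: 0.15
t 6.0 pos [0.5214 0.0684 0.215 ] F [-0.3 -0.1 -2.2] xyz [-0.3102 -0.1294  0.0139] dr [ 7.700e-03  1.000e-04 -1.619e-01]
```

View pics/w6.png

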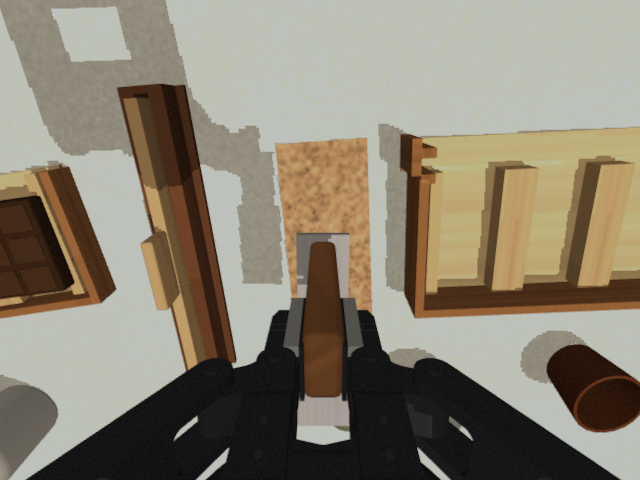

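```bash
python3 -m jog '[{"grip":1,"xyz":[-0.04,-0.02,0],"dr":[0,0,-0.03]},{"grip":1,"xyz":[-0.31,-0.129,0.014],"dr":[0.004,0,-0.162]},{"grip":1,"xyz":[-0.31,-0.129,0.014],"dr":[0.004,0,-0.162]},{"grip":1,"xyz":[-0.31,-0.129,0.014],"dr":[0.004,0,-0.162]},{"grip":1,"xyz":[-0.31,-0.129,0.014],"dr":[0.004,0,-0.162]},{"grip":1,"xyz":[-0.31,-0.129,0.014],"dr":[0.004,0,-0.162]},{"grip":1,"xyz":[-0.31,-0.129,0.014],"dr":[0.004,0,-0.162]},{"grip":1,"xyz":[-0.31,-0.129,0.014],"dr":[0.004,0,-0.162]},{"grip":1,"xyz":[-0.31,-0.129,0.014],"dr":[0.004,0,-0.162]},{"grip":1,"xyz":[-0.31,-0.129,0.014],"dr":[0.004,0,-0.162]},{"grip":1,"xyz":[-0.31,-0.129,0.014],"dr":[0.004,0,-0.162]},{"grip":1,"xyz":[-0.31,-0.129,0.014],"dr":[0.004,0,-0.162]}]'
python3 - <<'E'
from h import *
go(*lane(TRAY,-.170,.084),.075,TRAY[2])
im,C=snap("wrist","w7");im,C=snap("scene","s1"); crop(im,120,170,340,330,3,"s1a")
E
```

```text
time: 7.0
eef_pos: [0.3599, -0.2256, 0.1961]
tcp_rot: [0.685, 0.729, -0.001, -0.003]
contact_force: [0.1, 1.1, -2.2]
opening: 0.149
t 7.0 pos [ 0.3599 -0.2256  0.1961] F [ 0.1  1.1 -2.2] xyz [-0.002   0.0022  0.1211] dr [-0.0052 -0.0027  0.0011]
```

View pics/w7.png

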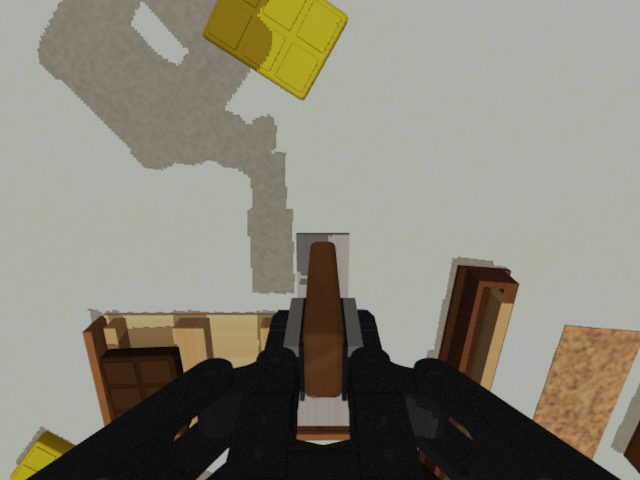

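View pics/s1a.png

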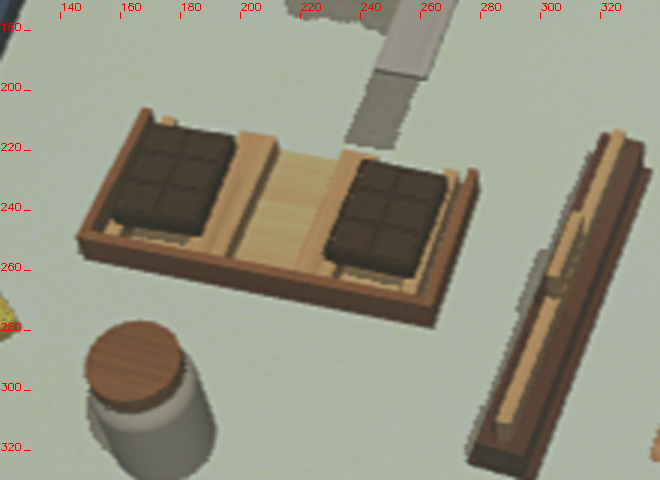

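```bash
python3 - <<'E'
from h import *
c=ctrl.get_calibration("wrist");M=np.linalg.inv(c["hand_eye"])
for dp in (0,.03):
  X=np.array([[-.015,-.016,.059],[.015,-.016,.059],[-.02,.12,.059],[.02,.12,.063]]);X=X-[0,0,-.04]
  X=X@Rn.from_rotvec([dp,0,0]).as_matrix().T+[0,0,-.04]
  print(proj((c["mtx"],M[:3,:3],M[:3,3]),X))
E
```

```text
[[296.74719297 236.33359334]
 [350.2852606  236.35434537]
 [293.75818394 427.07289827]
 [352.42043493 422.48204602]]
[[296.56935863 231.57717636]
 [350.47755906 231.59819116]
 [294.02735281 419.476613  ]
 [352.15778285 414.90129831]]
```

```bash
python3 - <<'E'
from h import *
im,C=load("w6"); crop(im,270,220,380,460,3,"w6a")
E
```

```text
(no output)
```

View pics/w6a.png

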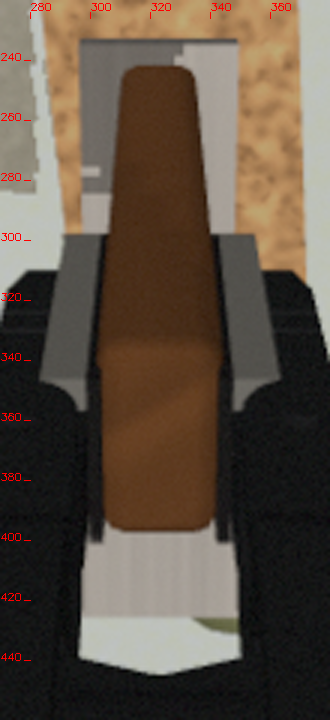

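```bash
python3 -m jog '[{"grip":1,"xyz":[-0.002,0.002,0.03],"dr":[-0.004,0,0]},{"grip":1,"xyz":[-0.002,0.002,0.06],"dr":[-0.004,0,0]},{"grip":1,"xyz":[-0.002,0.002,0.09],"dr":[-0.004,0,0]},{"grip":1,"xyz":[-0.002,0.002,0.11],"dr":[-0.004,0,0]},{"grip":1,"xyz":[-0.002,0.002,0.12],"dr":[-0.004,0,0]},{"grip":1,"xyz":[-0.002,0.002,0.12],"dr":[-0.004,0,0]},{"grip":1,"xyz":[-0.002,0.002,0.12],"dr":[-0.004,0,0]}]'
python3 - <<'E'
from h import *
go(*lane(TRAY,-.075,.084),.075,TRAY[2])
im,C=snap("scene","s2"); crop(im,190,160,310,290,5,"s2a")
E
```

```text
time: 7.68
eef_pos: [0.3622, -0.2286, 0.0777]
tcp_rot: [0.685, 0.729, 0.0, -0.0]
contact_force: [-0.1, 0.1, -1.2]
opening: 0.151
t 7.68 pos [ 0.3622 -0.2286  0.0777] F [-0.1  0.1 -1.2] xyz [0.0013 0.0946 0.0027] dr [ 0.0001 -0.0003  0.0013]
```

View pics/s2a.png

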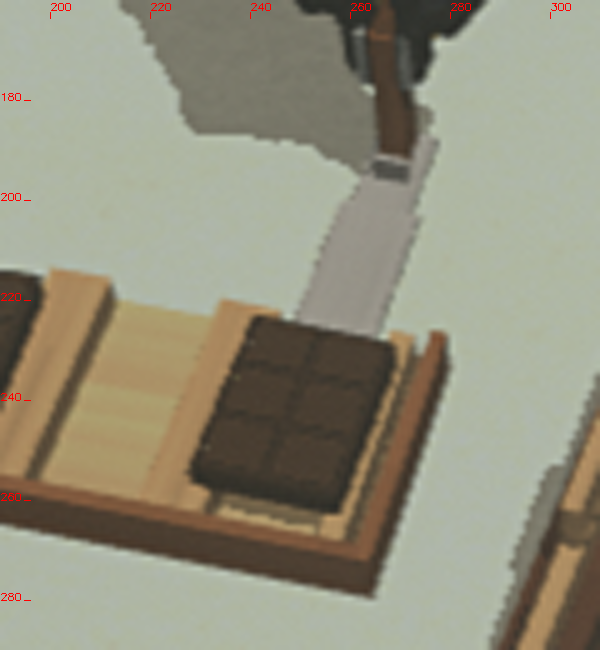

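```bash
python3 -m jog '[{"grip":1,"xyz":[0.001,0.010,0.002],"dr":[0,0,0.001]},{"grip":1,"xyz":[0.001,0.022,0.002],"dr":[0,0,0.001]},{"grip":1,"xyz":[0.001,0.036,0.002],"dr":[0,0,0.001]},{"grip":1,"xyz":[0.001,0.050,0.002],"dr":[0,0,0.001]},{"grip":1,"xyz":[0.001,0.064,0.002],"dr":[0,0,0.001]},{"grip":1,"xyz":[0.001,0.077,0.002],"dr":[0,0,0.001]},{"grip":1,"xyz":[0.001,0.088,0.002],"dr":[0,0,0.001]},{"grip":1,"xyz":[0.001,0.095,0.002],"dr":[0,0,0.001]},{"grip":1,"xyz":[0.001,0.095,0.002],"dr":[0,0,0.001]}]'
python3 - <<'E'
from h import *
go(*lane(TRAY,-.075,.084),.075,TRAY[2])
im,C=snap("scene","s3"); crop(im,190,160,310,290,5,"s3a")
E
```

```text
time: 8.48
eef_pos: [0.4583, -0.2224, 0.0761]
tcp_rot: [0.685, 0.728, 0.0, 0.001]
contact_force: [-0.1, 0.5, -1.7]
opening: 0.149
t 8.48 pos [ 0.4583 -0.2224  0.0761] F [-0.1  0.5 -1.7] xyz [ 0.0012 -0.0017  0.0011] dr [ 0.0017  0.0009 -0.    ]
```

View pics/s3a.png

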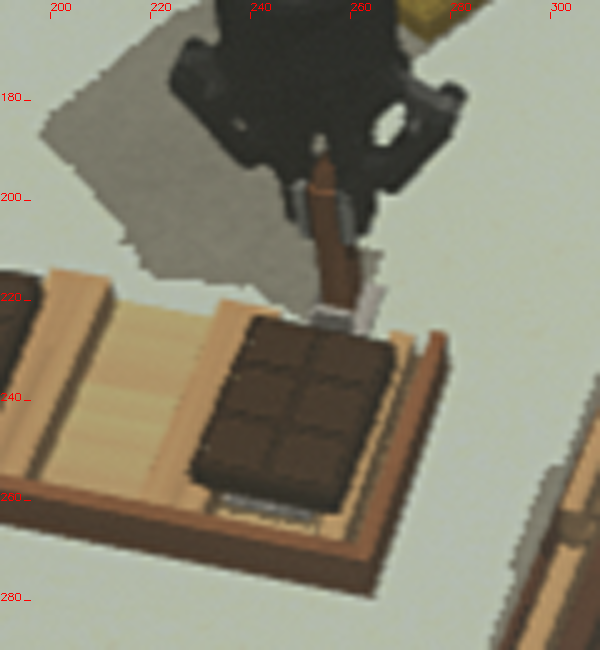

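```bash
python3 -m jog '[{"grip":1,"xyz":[0.001,0,-0.003],"dr":[0,0,0]},{"grip":1,"xyz":[0.001,0,-0.006],"dr":[0,0,0]},{"grip":1,"xyz":[0.001,0,-0.010],"dr":[0,0,0]},{"grip":1,"xyz":[0.001,0,-0.015],"dr":[0,0,0]},{"grip":1,"xyz":[0.001,0,-0.021],"dr":[0,0,0]},{"grip":1,"xyz":[0.001,0,-0.029],"dr":[0,0,0]},{"grip":1,"xyz":[0.001,0,-0.037],"dr":[0,0,0]},{"grip":1,"xyz":[0.001,0,-0.045],"dr":[0,0,0]},{"grip":1,"xyz":[0.001,0,-0.050],"dr":[0,0,0]},{"grip":1,"xyz":[0.001,0,-0.050],"dr":[0,0,0]}]'
python3 - <<'E'
from h import *
go(*lane(TRAY,-.075,.084),.22,TRAY[2])
im,C=snap("scene","s4"); crop(im,190,140,310,290,4,"s4a")
im,C=snap("wrist","w8")
E
```

```text
time: 9.37
eef_pos: [0.4572, -0.2219, 0.1273]
tcp_rot: [0.685, 0.728, 0.0, 0.002]
contact_force: [0.3, -0.3, -2.0]
opening: 0.149
t 9.37 pos [ 0.4572 -0.2219  0.1273] F [ 0.3 -0.3 -2. ] xyz [ 0.0004 -0.0004 -0.0927] dr [ 0.0027  0.002  -0.0011]
```

View pics/s4a.png

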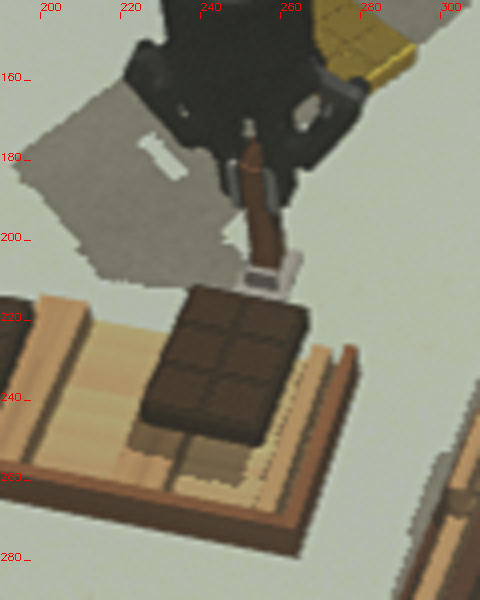

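View pics/w8.png

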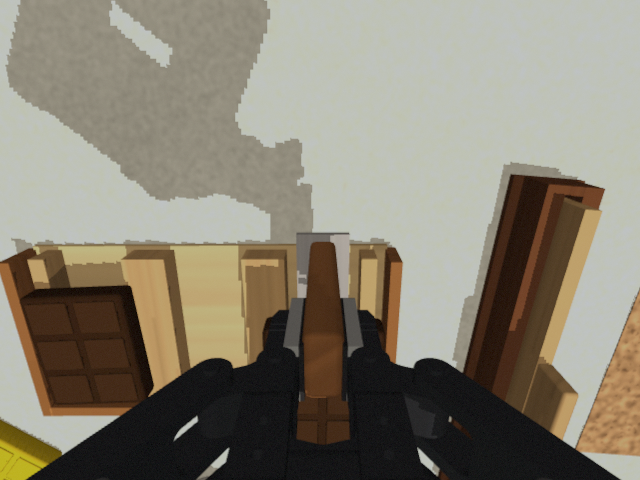

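```bash
python3 -m jog '[{"grip":1,"xyz":[0,0,-0.006],"dr":[0,0,0]},{"grip":1,"xyz":[0,0,-0.018],"dr":[0,0,0]},{"grip":1,"xyz":[0,0,-0.034],"dr":[0,0,0]},{"grip":1,"xyz":[0,0,-0.050],"dr":[0,0,0]},{"grip":1,"xyz":[0,0,-0.066],"dr":[0,0,0]},{"grip":1,"xyz":[0,0,-0.078],"dr":[0,0,0]},{"grip":1,"xyz":[0,0,-0.086],"dr":[0,0,0]},{"grip":1,"xyz":[0,0,-0.090],"dr":[0,0,0]},{"grip":1,"xyz":[0,0,-0.090],"dr":[0,0,0]}]'
python3 -m jog '[{"grip":1,"xyz":[0.005,0.001,0],"dr":[0,0,0]},{"grip":1,"xyz":[0.015,0.002,0],"dr":[0,0,0.004]},{"grip":1,"xyz":[0.030,0.004,0],"dr":[0,0,0.008]},{"grip":1,"xyz":[0.050,0.007,0],"dr":[0,0,0.012]},{"grip":1,"xyz":[0.075,0.010,0],"dr":[0,0,0.017]},{"grip":1,"xyz":[0.105,0.014,0],"dr":[0,0,0.023]},{"grip":1,"xyz":[0.135,0.018,0],"dr":[0,0,0.030]},{"grip":1,"xyz":[0.165,0.022,0],"dr":[0,0,0.037]},{"grip":1,"xyz":[0.195,0.026,0],"dr":[0,0,0.044]},{"grip":1,"xyz":[0.220,0.029,0],"dr":[0,0,0.049]},{"grip":1,"xyz":[0.240,0.032,0],"dr":[0,0,0.054]},{"grip":1,"xyz":[0.250,0.033,0],"dr":[0,0,0.056]}]'
python3 - <<'E'
from h import *
go(*lane(TIER,-.077,0),.22,TIER[2])
im,C=snap("scene","s5"); crop(im,290,100,490,300,3,"s5a")
E
```

```text
time: 10.22
eef_pos: [0.4566, -0.2215, 0.2164]
tcp_rot: [0.685, 0.728, 0.0, 0.001]
contact_force: [0.5, 0.7, -2.3]
opening: 0.15
time: 11.22
eef_pos: [0.473, 0.0334, 0.2142]
tcp_rot: [0.705, 0.709, -0.0, -0.002]
contact_force: [-0.3, -0.6, -2.2]
opening: 0.15
t 11.22 pos [0.473  0.0334 0.2142] F [-0.3 -0.6 -2.2] xyz [ 0.2564  0.0227 -0.0053] dr [-0.0025 -0.002   0.059 ]
```

View pics/s5a.png

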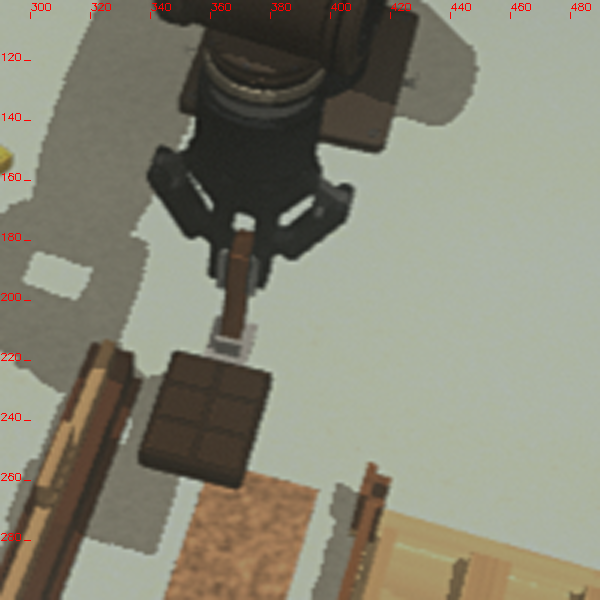

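```bash
python3 -m jog '[{"grip":1,"xyz":[0.005,0.001,0],"dr":[0,0,0.001]},{"grip":1,"xyz":[0.015,0.002,0],"dr":[0,0,0.004]},{"grip":1,"xyz":[0.030,0.004,0],"dr":[0,0,0.008]},{"grip":1,"xyz":[0.052,0.006,0],"dr":[0,0,0.012]},{"grip":1,"xyz":[0.080,0.008,0],"dr":[0,0,0.017]},{"grip":1,"xyz":[0.110,0.010,0],"dr":[0,0,0.025]},{"grip":1,"xyz":[0.140,0.013,0],"dr":[0,0,0.032]},{"grip":1,"xyz":[0.170,0.016,0],"dr":[0,0,0.040]},{"grip":1,"xyz":[0.200,0.018,0],"dr":[0,0,0.047]},{"grip":1,"xyz":[0.228,0.020,0],"dr":[0,0,0.052]},{"grip":1,"xyz":[0.246,0.022,0],"dr":[0,0,0.057]},{"grip":1,"xyz":[0.256,0.023,0],"dr":[0,0,0.059]}]'
python3 -m jog '[{"grip":1,"xyz":[0,0,0],"dr":[0,0,0]},{"grip":1,"xyz":[0,0,0],"dr":[0,0,0]}]'
python3 - <<'E'
from h import *
go(*lane(TIER,-.077,0),.12,TIER[2])
im,C=snap("scene","s6"); crop(im,380,160,580,380,3,"s6a"); 
im,C=snap("top","t6"); crop(im,140,160,300,290,5,"t6a")
E
```

```text
time: 12.27
eef_pos: [0.4962, 0.2881, 0.2151]
tcp_rot: [0.726, 0.688, 0.0, -0.001]
contact_force: [0.4, 0.7, -3.0]
opening: 0.146
time: 12.43
eef_pos: [0.4961, 0.2858, 0.2151]
tcp_rot: [0.726, 0.687, -0.001, -0.0]
contact_force: [-0.6, 0.4, -2.5]
opening: 0.152
t 12.43 pos [0.4961 0.2858 0.2151] F [-0.6  0.4 -2.5] xyz [ 0.0041 -0.0022  0.0951] dr [-0.0009  0.0007 -0.0026]
```

View pics/s6a.png

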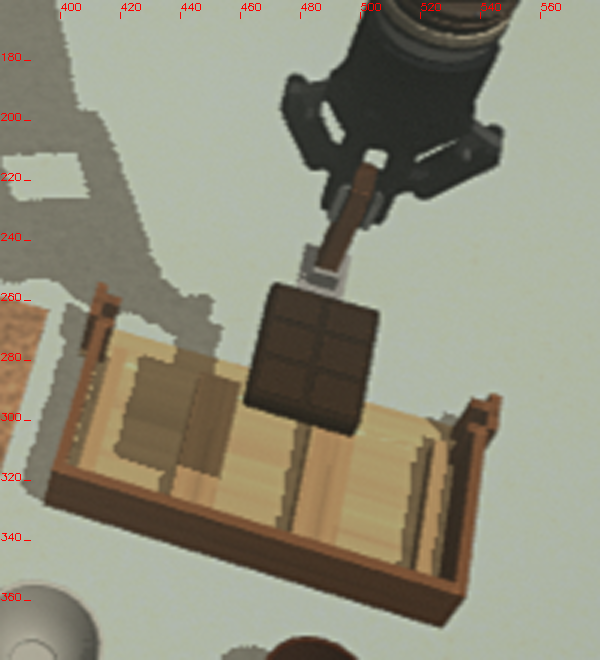

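View pics/t6a.png

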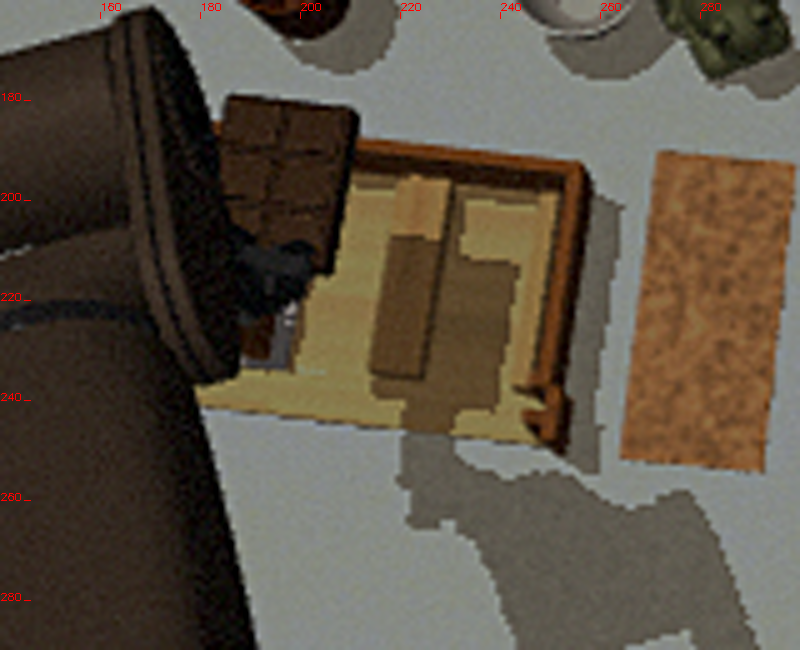

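```bash
python3 - <<'E'
from fit import *
_,C=load("t6")
p,r=fit(C,[(185.6,179),(211.6,181.4),(205.6,214.5)],[[.045,.035,.018],[.045,-.035,.018],[-.045,-.035,.018]],[.55,.29,.156,-.05]); print(p,r)
_,C=load("s6")
# scene crop corners: (280,283),(379,312),(356,436 bottom?),(244,402)
uv=[(380+280/3,160+283/3),(380+379/3,160+312/3)]
print([back(C,u,.174) for u in uv])
s=ctrl.get_state(); e=s["eef_pos"]; c,sn=np.cos(-.0524),np.sin(-.0524); d=p[:2]-e[:2]; print("rel",c*d[0]+sn*d[1],-sn*d[0]+c*d[1])
E
```

```text
[ 0.56939529  0.28054926 -0.05493691] [0.3 0.3 0.2]
[array([0.53031002, 0.25589973, 0.174     ]), array([0.53465029, 0.31904194, 0.174     ])]
rel 0.07339715343874391 -0.0007384360722514183
```

```bash
python3 -m jog '[{"grip":1,"xyz":[0.002,0,0.006],"dr":[0,0,0]},{"grip":1,"xyz":[0.004,-0.001,0.018],"dr":[0,0,-0.002]},{"grip":1,"xyz":[0.004,-0.001,0.034],"dr":[0,0,-0.002]},{"grip":1,"xyz":[0.004,-0.001,0.052],"dr":[0,0,-0.002]},{"grip":1,"xyz":[0.004,-0.001,0.070],"dr":[0,0,-0.002]},{"grip":1,"xyz":[0.004,-0.001,0.085],"dr":[0,0,-0.002]},{"grip":1,"xyz":[0.004,-0.001,0.097],"dr":[0,0,-0.002]},{"grip":1,"xyz":[0.004,-0.001,0.105],"dr":[0,0,-0.002]},{"grip":1,"xyz":[0.004,-0.001,0.110],"dr":[0,0,-0.002]},{"grip":1,"xyz":[0.004,-0.001,0.110],"dr":[0,0,-0.002]}]'
python3 - <<'E'
from h import *
go(*lane(TIER,-.075,0),.075,TIER[2])
im,C=snap("scene","s7"); crop(im,380,160,580,380,3,"s7a"); 
E
```

```text
time: 13.37
eef_pos: [0.4946, 0.2901, 0.1042]
tcp_rot: [0.726, 0.688, -0.001, -0.001]
contact_force: [-0.2, -0.5, -3.0]
opening: 0.151
t 13.37 pos [0.4946 0.2901 0.1042] F [-0.2 -0.5 -3. ] xyz [-0.0002  0.0014  0.0292] dr [-0.002   0.0006 -0.0006]
```

View pics/s7a.png

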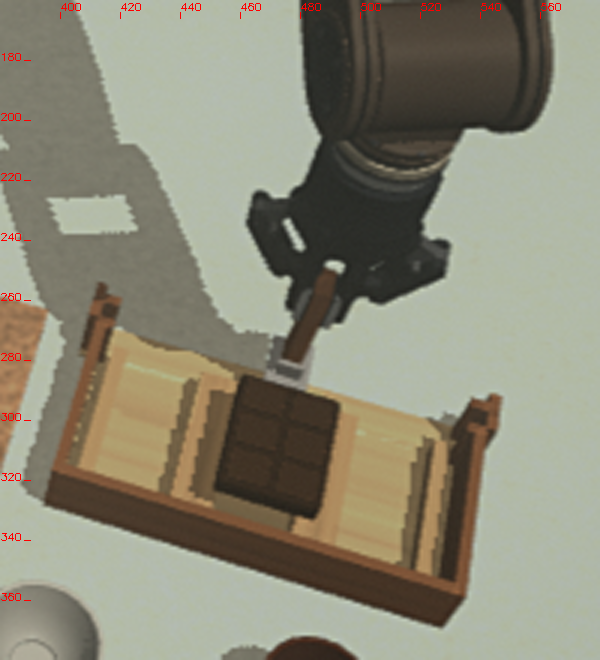

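```bash
python3 -m jog '[{"grip":1,"xyz":[0,0,0.006],"dr":[0,0,0]},{"grip":1,"xyz":[0,0,0.012],"dr":[0,0,0]},{"grip":1,"xyz":[0,0,0.018],"dr":[0,0,0]},{"grip":1,"xyz":[0,0,0.023],"dr":[0,0,0]},{"grip":1,"xyz":[0,0,0.027],"dr":[0,0,0]},{"grip":1,"xyz":[0,0,0.0295],"dr":[0,0,0]},{"grip":1,"xyz":[0,0,0.0295],"dr":[0,0,0]},{"grip":1,"xyz":[0,0,0.0295],"dr":[0,0,0]}]'
python3 - <<'E'
from h import *
go(*lane(TIER,-.18,0),.075,TIER[2])
im,C=snap("scene","s8"); crop(im,380,200,580,380,4,"s8a"); 
E
```

```text
time: 14.08
eef_pos: [0.4954, 0.2906, 0.0761]
tcp_rot: [0.726, 0.688, 0.0, -0.0]
contact_force: [0.0, -0.7, -0.6]
opening: 0.148
t 14.08 pos [0.4954 0.2906 0.0761] F [ 0.  -0.7 -0.6] xyz [-0.0007 -0.1044  0.001 ] dr [ 0.0003 -0.0004 -0.0003]
```

View pics/s8a.png

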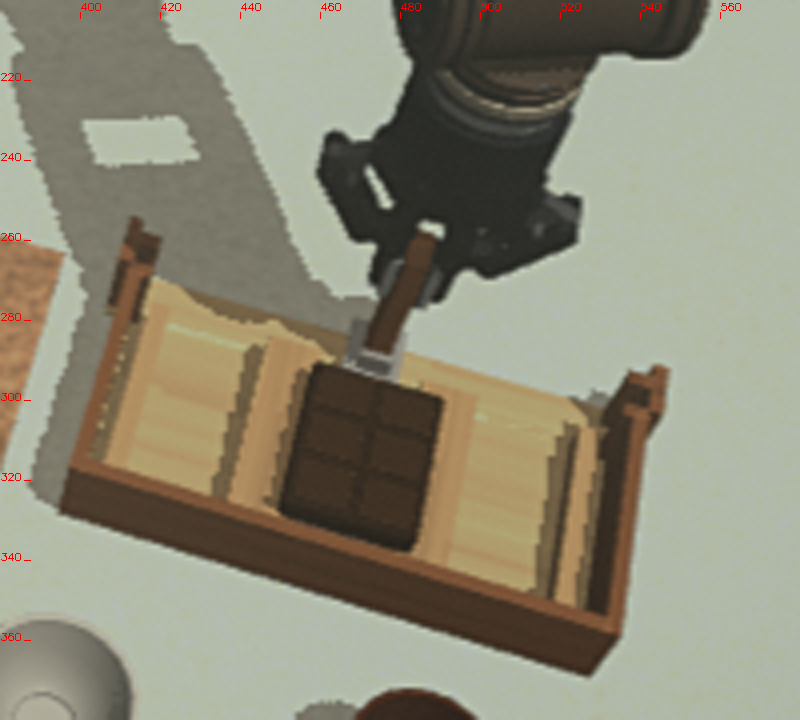

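```bash
python3 -m jog '[{"grip":1,"xyz":[0,-0.006,0],"dr":[0,0,0]},{"grip":1,"xyz":[0,-0.018,0.001],"dr":[0,0,0]},{"grip":1,"xyz":[0,-0.034,0.001],"dr":[0,0,0]},{"grip":1,"xyz":[0,-0.050,0.001],"dr":[0,0,0]},{"grip":1,"xyz":[0,-0.066,0.001],"dr":[0,0,0]},{"grip":1,"xyz":[0,-0.082,0.001],"dr":[0,0,0]},{"grip":1,"xyz":[0,-0.098,0.001],"dr":[0,0,0]},{"grip":1,"xyz":[0,-0.110,0.001],"dr":[0,0,0]},{"grip":1,"xyz":[0,-0.110,0.001],"dr":[0,0,0]},{"grip":1,"xyz":[0,-0.110,-0.03],"dr":[0,0,0]},{"grip":1,"xyz":[0,-0.110,-0.07],"dr":[0,0,0]},{"grip":1,"xyz":[0,-0.110,-0.11],"dr":[0,0,0]}]'
python3 - <<'E'
from h import *
go(*lane(TRAY,-.170,-.084),.2,TRAY[2])
im,C=snap("scene","s9"); crop(im,380,200,580,380,4,"s9a"); 
E
```

```text
time: 15.13
eef_pos: [0.3847, 0.2958, 0.1863]
tcp_rot: [0.726, 0.688, -0.001, -0.0]
contact_force: [1.3, 1.0, -1.1]
opening: 0.153
t 15.13 pos [0.3847 0.2958 0.1863] F [ 1.3  1.  -1.1] xyz [-0.6904  0.0237 -0.0131] dr [-0.0021  0.0008 -0.1142]
```

View pics/s9a.png

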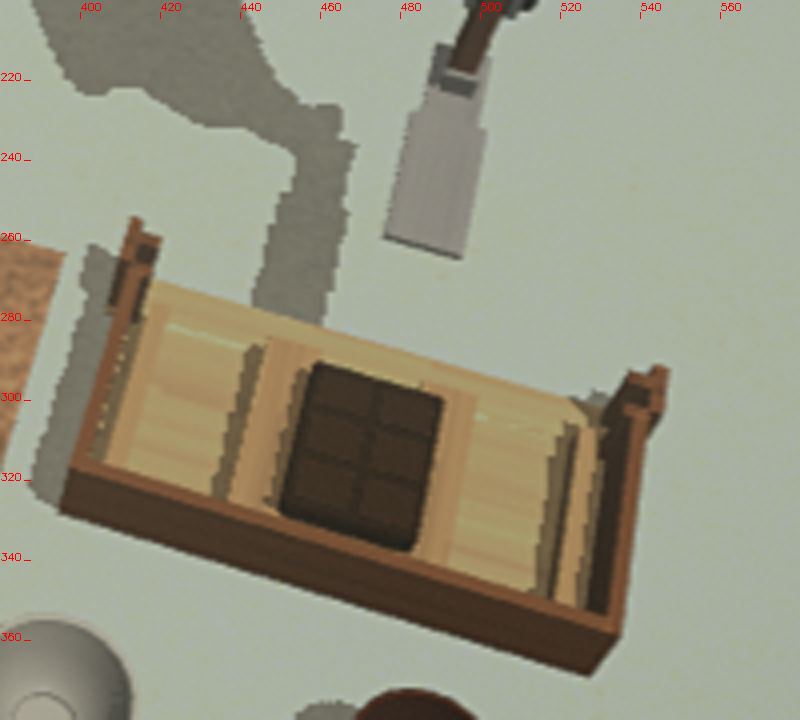

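```bash
python3 -m jog '[{"grip":1,"xyz":[-0.02,0.02,-0.014],"dr":[0,0,0]},{"grip":1,"xyz":[-0.05,0.035,-0.014],"dr":[0,0,0]},{"grip":1,"xyz":[-0.09,0.045,-0.014],"dr":[0,0,0]},{"grip":1,"xyz":[-0.13,0.055,-0.014],"dr":[0,0,-0.02]},{"grip":1,"xyz":[-0.17,0.065,-0.014],"dr":[0,0,-0.03]},{"grip":1,"xyz":[-0.21,0.075,-0.014],"dr":[0,0,-0.04]},{"grip":1,"xyz":[-0.25,0.085,-0.014],"dr":[0,0,-0.05]},{"grip":1,"xyz":[-0.29,0.09,-0.014],"dr":[0,0,-0.06]},{"grip":1,"xyz":[-0.33,0.09,-0.014],"dr":[0,0,-0.07]},{"grip":1,"xyz":[-0.37,0.09,-0.014],"dr":[0,0,-0.08]},{"grip":1,"xyz":[-0.41,0.085,-0.014],"dr":[0,0,-0.09]},{"grip":1,"xyz":[-0.44,0.08,-0.014],"dr":[0,0,-0.1]}]'
python3 -m jog '[{"grip":1,"xyz":[-0.035,-0.01,0],"dr":[0,0,-0.015]},{"grip":1,"xyz":[-0.07,-0.02,0],"dr":[0,0,-0.015]},{"grip":1,"xyz":[-0.11,-0.03,0],"dr":[0,0,-0.015]},{"grip":1,"xyz":[-0.15,-0.045,0],"dr":[0,0,-0.015]},{"grip":1,"xyz":[-0.19,-0.055,0],"dr":[0,0,-0.015]},{"grip":1,"xyz":[-0.22,-0.07,0],"dr":[0,0,-0.015]},{"grip":1,"xyz":[-0.235,-0.08,0],"dr":[0,0,-0.015]},{"grip":1,"xyz":[-0.24,-0.085,0],"dr":[0,0,-0.015]},{"grip":1,"xyz":[-0.24,-0.085,0],"dr":[0,0,-0.015]}]'
python3 - <<'E'
from h import *
go(*lane(TRAY,-.170,-.084),.0765,TRAY[2])
E
```

```text
time: 16.18
eef_pos: [0.4419, -0.1507, 0.2003]
tcp_rot: [0.691, 0.723, -0.0, 0.001]
contact_force: [0.9, -0.3, -1.4]
opening: 0.151
time: 16.93
eef_pos: [0.3676, -0.3924, 0.1996]
tcp_rot: [0.686, 0.728, -0.0, -0.0]
contact_force: [1.1, 0.6, -2.3]
opening: 0.152
t 16.93 pos [ 0.3676 -0.3924  0.1996] F [ 1.1  0.6 -2.3] xyz [-0.0028  0.0043  0.1231] dr [-0.0002 -0.0002 -0.0018]
```

```bash
python3 -m jog '[{"grip":1,"xyz":[-0.003,0.004,0.03],"dr":[0,0,-0.002]},{"grip":1,"xyz":[-0.003,0.004,0.06],"dr":[0,0,-0.002]},{"grip":1,"xyz":[-0.003,0.004,0.09],"dr":[0,0,-0.002]},{"grip":1,"xyz":[-0.003,0.004,0.113],"dr":[0,0,-0.002]},{"grip":1,"xyz":[-0.003,0.004,0.123],"dr":[0,0,-0.002]},{"grip":1,"xyz":[-0.003,0.004,0.123],"dr":[0,0,-0.002]},{"grip":1,"xyz":[-0.003,0.004,0.123],"dr":[0,0,-0.002]}]'
python3 - <<'E'
from h import *
go(*lane(TRAY,-.075,-.084),.075,TRAY[2])
im,C=snap("scene","s10"); crop(im,130,150,250,280,5,"s10a")
E
```

```text
time: 17.52
eef_pos: [0.3734, -0.3933, 0.0772]
tcp_rot: [0.684, 0.73, 0.0, 0.0]
contact_force: [-0.6, -0.4, -1.8]
opening: 0.153
t 17.52 pos [ 0.3734 -0.3933  0.0772] F [-0.6 -0.4 -1.8] xyz [-0.0019  0.0934  0.0023] dr [ 0.0003 -0.0002  0.004 ]
```

View pics/s10a.png

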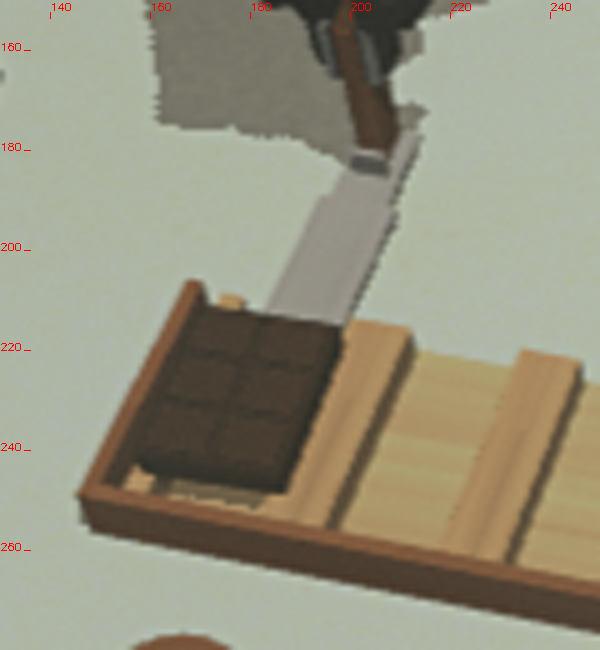

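```bash
python3 -m jog '[{"grip":1,"xyz":[-0.002,0,0.002],"dr":[0,0,0.003]},{"grip":1,"xyz":[-0.002,0.010,0.002],"dr":[0,0,0.003]},{"grip":1,"xyz":[-0.002,0.022,0.002],"dr":[0,0,0.003]},{"grip":1,"xyz":[-0.002,0.036,0.002],"dr":[0,0,0.003]},{"grip":1,"xyz":[-0.002,0.050,0.002],"dr":[0,0,0.003]},{"grip":1,"xyz":[-0.002,0.064,0.002],"dr":[0,0,0.003]},{"grip":1,"xyz":[-0.002,0.077,0.002],"dr":[0,0,0.003]},{"grip":1,"xyz":[-0.002,0.088,0.002],"dr":[0,0,0.003]},{"grip":1,"xyz":[-0.002,0.095,0.002],"dr":[0,0,0.003]},{"grip":1,"xyz":[-0.002,0.095,0.002],"dr":[0,0,0.003]}]'
python3 - <<'E'
from h import *
go(*lane(TRAY,-.075,-.084),.075,TRAY[2])
im,C=snap("scene","s11"); crop(im,130,150,250,280,5,"s11a")
E
```

```text
time: 18.4
eef_pos: [0.4692, -0.3895, 0.0747]
tcp_rot: [0.685, 0.729, 0.0, 0.0]
contact_force: [0.4, 0.9, -1.7]
opening: 0.152
t 18.4 pos [ 0.4692 -0.3895  0.0747] F [ 0.4  0.9 -1.7] xyz [ 0.0006 -0.0024 -0.0003] dr [ 0.0004 -0.0001  0.0013]
```

View pics/s11a.png

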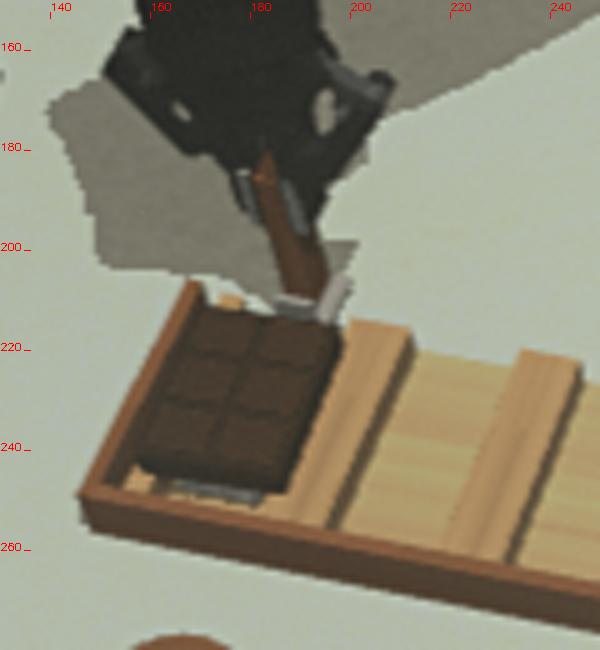

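```bash
python3 -m jog '[{"grip":1,"xyz":[0,0,-0.003],"dr":[0,0,0]},{"grip":1,"xyz":[0,0,-0.006],"dr":[0,0,0]},{"grip":1,"xyz":[0,0,-0.010],"dr":[0,0,0]},{"grip":1,"xyz":[0,0,-0.015],"dr":[0,0,0]},{"grip":1,"xyz":[0,0,-0.021],"dr":[0,0,0]},{"grip":1,"xyz":[0,0,-0.029],"dr":[0,0,0]},{"grip":1,"xyz":[0,0,-0.037],"dr":[0,0,0]},{"grip":1,"xyz":[0,0,-0.045],"dr":[0,0,0]},{"grip":1,"xyz":[0,0,-0.050],"dr":[0,0,0]},{"grip":1,"xyz":[0,0,-0.050],"dr":[0,0,0]}]'
python3 - <<'E'
from h import *
go(*lane(TRAY,-.075,-.084),.22,TRAY[2])
im,C=snap("scene","s12"); crop(im,130,130,250,280,4,"s12a")
E
```

```text
time: 19.28
eef_pos: [0.4684, -0.3906, 0.127]
tcp_rot: [0.685, 0.728, -0.0, 0.002]
contact_force: [-0.5, 0.3, -3.0]
opening: 0.147
t 19.28 pos [ 0.4684 -0.3906  0.127 ] F [-0.5  0.3 -3. ] xyz [ 0.0014 -0.0013 -0.093 ] dr [ 0.0023  0.0026 -0.0002]
```

View pics/s12a.png

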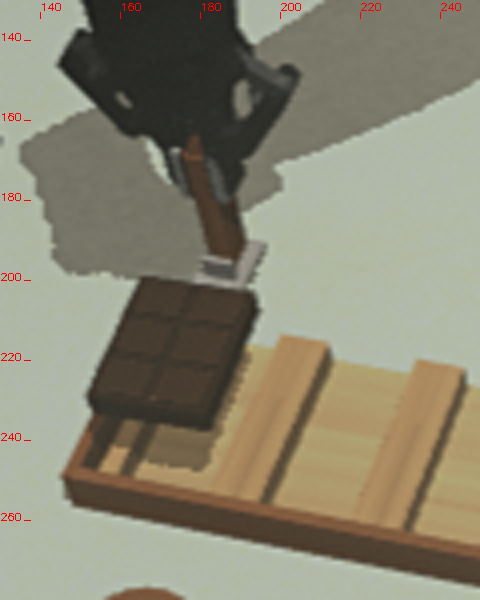

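```bash
python3 -m jog '[{"grip":1,"xyz":[0,0,-0.006],"dr":[0,0,0]},{"grip":1,"xyz":[0,0,-0.018],"dr":[0,0,0]},{"grip":1,"xyz":[0,0,-0.034],"dr":[0,0,0]},{"grip":1,"xyz":[0,0,-0.050],"dr":[0,0,0]},{"grip":1,"xyz":[0,0,-0.066],"dr":[0,0,0]},{"grip":1,"xyz":[0,0,-0.078],"dr":[0,0,0]},{"grip":1,"xyz":[0,0,-0.086],"dr":[0,0,0]},{"grip":1,"xyz":[0,0,-0.090],"dr":[0,0,0]},{"grip":1,"xyz":[0,0,-0.090],"dr":[0,0,0]}]'
python3 -m jog '[{"grip":1,"xyz":[0.005,0.001,0],"dr":[0,0,0]},{"grip":1,"xyz":[0.015,0.002,0],"dr":[0,0,0.004]},{"grip":1,"xyz":[0.030,0.004,0],"dr":[0,0,0.008]},{"grip":1,"xyz":[0.050,0.006,0],"dr":[0,0,0.012]},{"grip":1,"xyz":[0.075,0.008,0],"dr":[0,0,0.017]},{"grip":1,"xyz":[0.105,0.011,0],"dr":[0,0,0.023]},{"grip":1,"xyz":[0.135,0.014,0],"dr":[0,0,0.030]},{"grip":1,"xyz":[0.165,0.016,0],"dr":[0,0,0.037]},{"grip":1,"xyz":[0.195,0.019,0],"dr":[0,0,0.044]},{"grip":1,"xyz":[0.225,0.022,0],"dr":[0,0,0.050]},{"grip":1,"xyz":[0.255,0.025,0],"dr":[0,0,0.054]},{"grip":1,"xyz":[0.285,0.028,0],"dr":[0,0,0.056]}]'
python3 - <<'E'
from h import *
go(*lane(TIER,-.077,-.084),.217,TIER[2])
E
```

```text
time: 20.08
eef_pos: [0.4679, -0.3901, 0.2159]
tcp_rot: [0.685, 0.728, 0.0, 0.001]
contact_force: [0.1, -0.6, -3.3]
opening: 0.15
time: 21.08
eef_pos: [0.477, -0.1005, 0.214]
tcp_rot: [0.705, 0.709, 0.0, -0.001]
contact_force: [0.5, 0.3, -2.7]
opening: 0.154
t 21.08 pos [ 0.477  -0.1005  0.214 ] F [ 0.5  0.3 -2.7] xyz [ 0.3065  0.0143 -0.0025] dr [-0.0013 -0.0016  0.0578]
```

```bash
python3 -m jog '[{"grip":1,"xyz":[0.028,0.001,0],"dr":[0,0,0.003]},{"grip":1,"xyz":[0.058,0.003,0],"dr":[0,0,0.008]},{"grip":1,"xyz":[0.088,0.004,0],"dr":[0,0,0.014]},{"grip":1,"xyz":[0.118,0.006,0],"dr":[0,0,0.020]},{"grip":1,"xyz":[0.148,0.007,0],"dr":[0,0,0.027]},{"grip":1,"xyz":[0.178,0.009,0],"dr":[0,0,0.034]},{"grip":1,"xyz":[0.208,0.010,0],"dr":[0,0,0.041]},{"grip":1,"xyz":[0.238,0.011,0],"dr":[0,0,0.047]},{"grip":1,"xyz":[0.264,0.012,0],"dr":[0,0,0.052]},{"grip":1,"xyz":[0.286,0.013,0],"dr":[0,0,0.056]},{"grip":1,"xyz":[0.300,0.014,0],"dr":[0,0,0.057]},{"grip":1,"xyz":[0.306,0.014,0],"dr":[0,0,0.057]}]'
python3 -m jog '[{"grip":1,"xyz":[0,0,0],"dr":[0,0,0]},{"grip":1,"xyz":[0,0,0],"dr":[0,0,0]}]'
python3 - <<'E'
from h import *
go(*lane(TIER,-.077,-.084),.105,TIER[2])
im,C=snap("scene","s13"); crop(im,340,160,540,380,3,"s13a"); 
im,C=snap("top","t13"); crop(im,140,160,300,290,5,"t13a")
E
```

```text
time: 22.08
eef_pos: [0.4887, 0.2052, 0.2141]
tcp_rot: [0.724, 0.69, -0.0, -0.001]
contact_force: [0.2, -0.1, -2.6]
opening: 0.15
time: 22.25
eef_pos: [0.4896, 0.2026, 0.2144]
tcp_rot: [0.725, 0.689, -0.001, -0.0]
contact_force: [0.2, 0.1, -2.7]
opening: 0.149
t 22.25 pos [0.4896 0.2026 0.2144] F [ 0.2  0.1 -2.7] xyz [ 0.0035 -0.      0.1094] dr [-0.0013  0.0003  0.0015]
```

View pics/s13a.png

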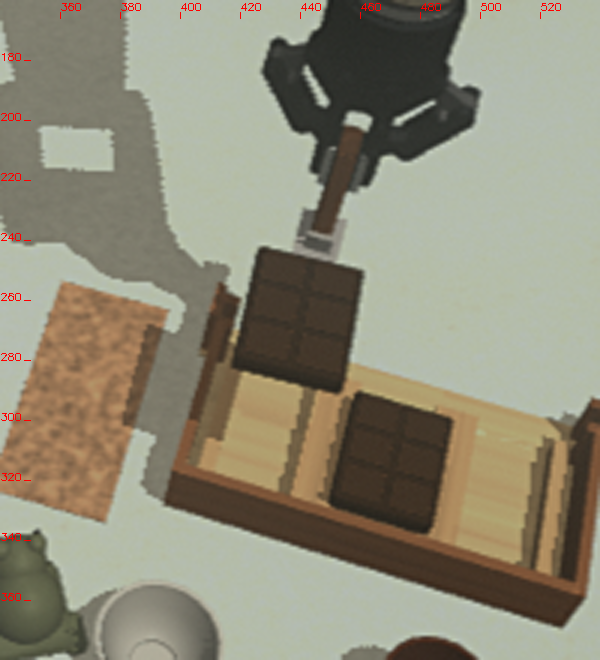

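View pics/t13a.png

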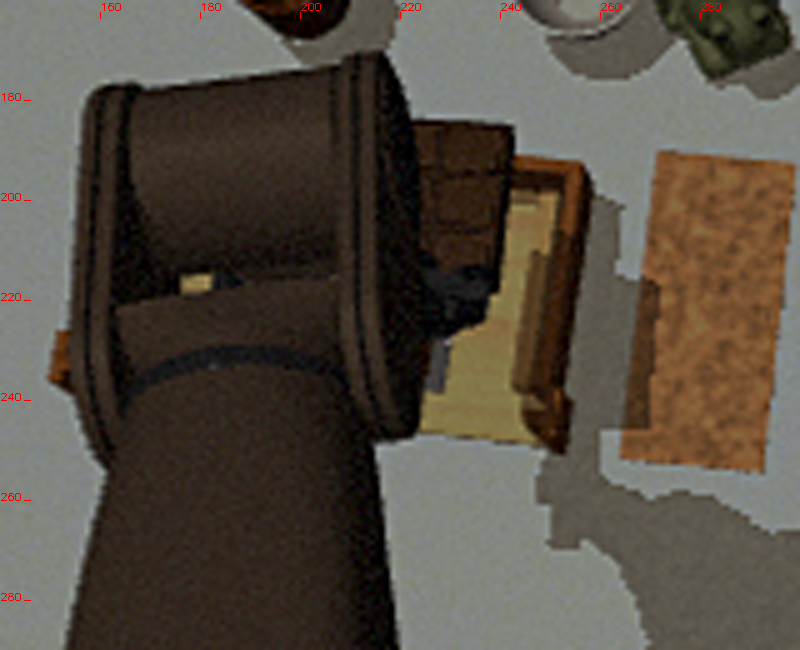

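```bash
python3 - <<'E'
from fit import *
_,C=load("t13"); X=back(C,(242.6,185),.173); X2=back(C,(238.4,213),.173)
_,D=load("s13"); pts=[back(D,(340+u/3,160+v/3),.173) for u,v in [(261,248),(364,270),(235,370),(340,392)]]
pts[2:]=[back(D,(340+u/3,160+v/3),.173) for u,v in [(237,357),(344,378)]]
T=TIER
for P in [X,X2]+pts:
    d=P[:2]-T[:2]; c,s=np.cos(T[2]),np.sin(T[2]); print((c*d[0]+s*d[1]).round(4),(-s*d[0]+c*d[1]).round(4))
E
```

```text
0.0444 -0.1224
-0.0321 -0.1231
-0.0367 -0.1225
-0.0421 -0.0558
0.0513 -0.1177
0.0438 -0.052
```

```bash
python3 -m jog '[{"grip":1,"xyz":[0.002,0,0.006],"dr":[0,0,0]},{"grip":1,"xyz":[0.0035,0,0.018],"dr":[0,0,0]},{"grip":1,"xyz":[0.0035,0,0.034],"dr":[0,0,0]},{"grip":1,"xyz":[0.0035,0,0.052],"dr":[0,0,0]},{"grip":1,"xyz":[0.0035,0,0.070],"dr":[0,0,0]},{"grip":1,"xyz":[0.0035,0,0.085],"dr":[0,0,0]},{"grip":1,"xyz":[0.0035,0,0.097],"dr":[0,0,0]},{"grip":1,"xyz":[0.0035,0,0.105],"dr":[0,0,0]},{"grip":1,"xyz":[0.0035,0,0.109],"dr":[0,0,0]},{"grip":1,"xyz":[0.0035,0,0.109],"dr":[0,0,0]}]'
python3 - <<'E'
from h import *
go(*lane(TIER,-.077,-.084),.075,TIER[2])
im,C=snap("scene","s14"); crop(im,340,160,540,380,3,"s14a"); 
E
```

```text
time: 23.18
eef_pos: [0.4902, 0.2058, 0.1048]
tcp_rot: [0.725, 0.688, -0.001, -0.001]
contact_force: [-0.3, 0.3, -3.1]
opening: 0.149
t 23.18 pos [0.4902 0.2058 0.1048] F [-0.3  0.3 -3.1] xyz [ 0.0003 -0.0006  0.0298] dr [-0.0019  0.0002  0.0003]
```

View pics/s14a.png

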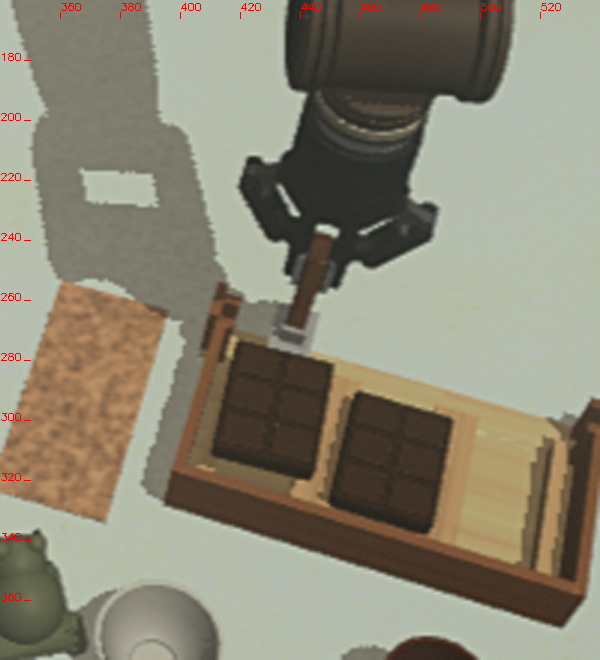

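```bash
python3 -m jog '[{"grip":1,"xyz":[0,0,0.006],"dr":[0,0,0]},{"grip":1,"xyz":[0,0,0.012],"dr":[0,0,0]},{"grip":1,"xyz":[0,0,0.018],"dr":[0,0,0]},{"grip":1,"xyz":[0,0,0.023],"dr":[0,0,0]},{"grip":1,"xyz":[0,0,0.027],"dr":[0,0,0]},{"grip":1,"xyz":[0,0,0.0295],"dr":[0,0,0]},{"grip":1,"xyz":[0,0,0.0295],"dr":[0,0,0]},{"grip":1,"xyz":[0,0,0.0295],"dr":[0,0,0]}]'
python3 -m jog '[{"grip":1,"xyz":[0,-0.006,0],"dr":[0,0,0]},{"grip":1,"xyz":[0,-0.018,0.001],"dr":[0,0,0]},{"grip":1,"xyz":[0,-0.034,0.001],"dr":[0,0,0]},{"grip":1,"xyz":[0,-0.050,0.001],"dr":[0,0,0]},{"grip":1,"xyz":[0,-0.066,0.001],"dr":[0,0,0]},{"grip":1,"xyz":[0,-0.082,0.001],"dr":[0,0,0]},{"grip":1,"xyz":[0,-0.098,0.001],"dr":[0,0,0]},{"grip":1,"xyz":[0,-0.107,0.001],"dr":[0,0,0]},{"grip":1,"xyz":[0,-0.107,0.001],"dr":[0,0,0]},{"grip":1,"xyz":[0,-0.107,-0.03],"dr":[0,0,0]},{"grip":1,"xyz":[0,-0.107,-0.07],"dr":[0,0,0]},{"grip":1,"xyz":[0,-0.107,-0.11],"dr":[0,0,0]}]'
python3 - <<'E'
from h import *
im,C=snap("scene","s15"); crop(im,340,160,540,380,3,"s15a"); 
go(*lane(MAT,-.050,0),.13,MAT[2])
E
```

```text
time: 23.9
eef_pos: [0.4909, 0.2061, 0.0765]
tcp_rot: [0.725, 0.689, 0.0, -0.0]
contact_force: [0.1, -0.1, -1.6]
opening: 0.153
time: 24.9
eef_pos: [0.3836, 0.2113, 0.1872]
tcp_rot: [0.725, 0.689, -0.001, -0.0]
contact_force: [1.2, 0.4, -0.7]
opening: 0.153
t 24.95 pos [0.3891 0.213  0.1976] F [3.4 3.2 4.5] xyz [-0.136   0.1319  0.0689] dr [ 0.0153 -0.0052 -0.0177]
```

View pics/s15a.png

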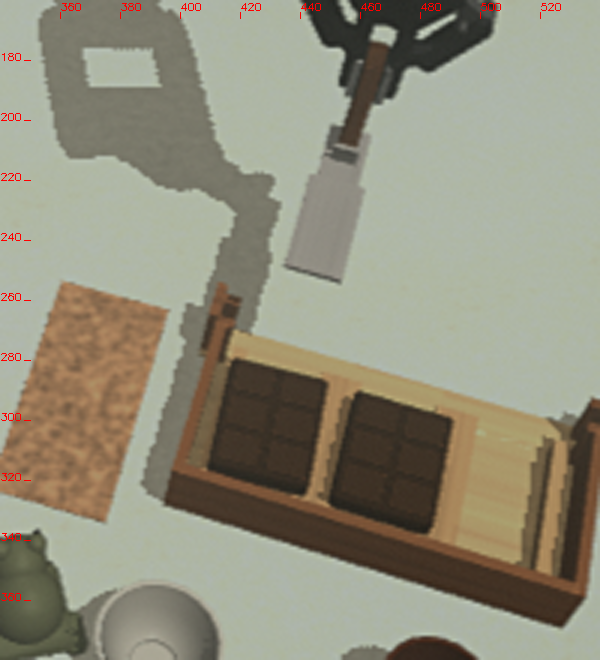

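```bash
python3 -m jog '[{"grip":1,"xyz":[-0.02,0.02,0],"dr":[0,0,-0.017]},{"grip":1,"xyz":[-0.05,0.05,0],"dr":[0,0,-0.017]},{"grip":1,"xyz":[-0.08,0.08,0],"dr":[0,0,-0.017]},{"grip":1,"xyz":[-0.11,0.11,0],"dr":[0,0,-0.017]},{"grip":1,"xyz":[-0.134,0.134,0],"dr":[0,0,-0.017]},{"grip":1,"xyz":[-0.134,0.134,0.03],"dr":[0,0,-0.017]},{"grip":1,"xyz":[-0.134,0.134,0.06],"dr":[0,0,-0.017]},{"grip":1,"xyz":[-0.134,0.134,0.07],"dr":[0,0,-0.017]},{"grip":1,"xyz":[-0.134,0.134,0.07],"dr":[0,0,-0.017]},{"grip":1,"xyz":[-0.134,0.134,0.07],"dr":[0,0,-0.017]}]'
python3 - <<'E'
from h import *
go(*lane(MAT,-.050,0),.0635,MAT[2])
E
```

```text
time: 25.78
eef_pos: [0.5109, 0.0709, 0.1164]
tcp_rot: [0.719, 0.695, -0.0, -0.0]
contact_force: [0.8, 0.1, -1.8]
opening: 0.154
t 25.78 pos [0.5109 0.0709 0.1164] F [ 0.8  0.1 -1.8] xyz [-0.0001  0.0041  0.0529] dr [-0.0005 -0.0002 -0.0006]
```

```bash
python3 -m jog '[{"grip":1,"xyz":[0,0.004,0.015],"dr":[0,0,0]},{"grip":1,"xyz":[0,0.004,0.03],"dr":[0,0,0]},{"grip":1,"xyz":[0,0.004,0.042],"dr":[0,0,0]},{"grip":1,"xyz":[0,0.004,0.048],"dr":[0,0,0]},{"grip":1,"xyz":[0,0.004,0.050],"dr":[0,0,0]},{"grip":1,"xyz":[0,0.004,0.051],"dr":[0,0,0]},{"grip":1,"xyz":[0,0.004,0.052],"dr":[0,0,0]},{"grip":1,"xyz":[0,0.004,0.052],"dr":[0,0,0]}]'
```

```text
time: 26.45
eef_pos: [0.5154, 0.0707, 0.0652]
tcp_rot: [0.719, 0.695, 0.001, 0.0]
contact_force: [-0.9, -0.4, -1.5]
opening: 0.152
```

```bash
python3 -m jog '[{"grip":1,"xyz":[0,0,0.001],"dr":[0,0,0]},{"grip":1,"xyz":[0,0,0.002],"dr":[0,0,0]},{"grip":1,"xyz":[0,0,0.002],"dr":[0,0,0]},{"grip":1,"xyz":[0,0,0.002],"dr":[0,0,0]}]'
```

```text
time: 26.78
eef_pos: [0.5152, 0.0706, 0.0629]
tcp_rot: [0.719, 0.695, 0.0, 0.0]
contact_force: [-1.3, 0.8, 1.8]
opening: 0.153
```

Contact made (force went from −1.5 to +1.8 N). Release slowly and rise.

```bash
python3 -m jog '[{"grip":0.8,"xyz":[0,0,0],"dr":[0,0,0]},{"grip":0.6,"xyz":[0,0,0],"dr":[0,0,0]},{"grip":0.4,"xyz":[0,0,0],"dr":[0,0,0]},{"grip":0.2,"xyz":[0,0,0],"dr":[0,0,0]},{"grip":0,"xyz":[0,0,0],"dr":[0,0,0]},{"grip":0,"xyz":[0,0,0],"dr":[0,0,0]},{"grip":0,"xyz":[0,0,-0.03],"dr":[0,0,0]},{"grip":0,"xyz":[0,0,-0.06],"dr":[0,0,0]},{"grip":0,"xyz":[0,0,-0.10],"dr":[0,0,0]},{"grip":0,"xyz":[0,0,-0.14],"dr":[0,0,0]},{"grip":0,"xyz":[0,0,-0.18],"dr":[0,0,0]},{"grip":0,"xyz":[0,0,-0.19],"dr":[0,0,0]}]'
python3 -m jog '[{"grip":0,"xyz":[-0.04,-0.01,0],"dr":[0,0,0.1]},{"grip":0,"xyz":[-0.08,-0.01,0],"dr":[0,0,0.1]},{"grip":0,"xyz":[-0.08,-0.01,0],"dr":[0,0,0.1]},{"grip":0,"xyz":[-0.08,-0.01,0],"dr":[0,0,0.1]}]'
python3 - <<'E'
from h import *
im,C=snap("wrist","w20"); print(ctrl.get_state()["eef_pos"]); im,C=snap("top","t20"); crop(im,140,160,350,290,3,"t20a")
E
```

```text
time: 27.78
eef_pos: [0.518, 0.0705, 0.2608]
tcp_rot: [0.719, 0.695, 0.005, 0.005]
contact_force: [0.8, 0.9, 2.2]
opening: 0.998
time: 28.12
eef_pos: [0.5018, -0.0105, 0.2521]
tcp_rot: [0.754, 0.657, 0.0, -0.0]
contact_force: [-0.1, 0.3, -0.8]
opening: 0.994
[ 0.50178004 -0.00941219  0.25198684]
```

View pics/w20.png

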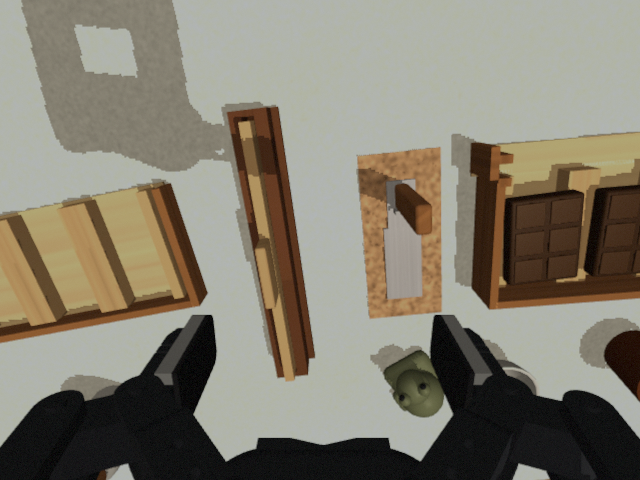

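```bash
python3 - <<'E'
from h import *
im,C=load("w20"); crop(im,220,100,320,250,4,"w20a"); crop(im,230,225,320,385,4,"w20b")
im,C=load("w4"); crop(im,460,100,540,260,4,"w4c"); crop(im,440,200,540,350,4,"w4d")
a=[cv2.imread(f"pics/{n}.png") for n in("w20a","w20b","w4c","w4d")]
def pad(i,h=640): return cv2.copyMakeBorder(i,0,max(0,h-i.shape[0]),0,6,cv2.BORDER_CONSTANT)
cv2.imwrite("pics/m1.png",np.hstack([pad(a[0]),pad(a[1])])[:640]);cv2.imwrite("pics/m2.png",np.hstack([pad(a[2]),pad(a[3])])[:640])
E
```

```text
(no output)
```

View pics/m1.png

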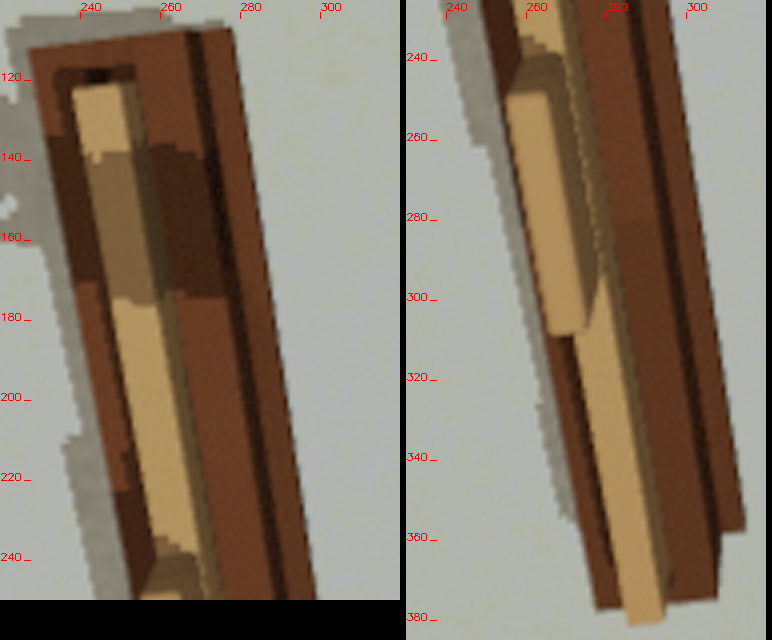

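View pics/m2.png

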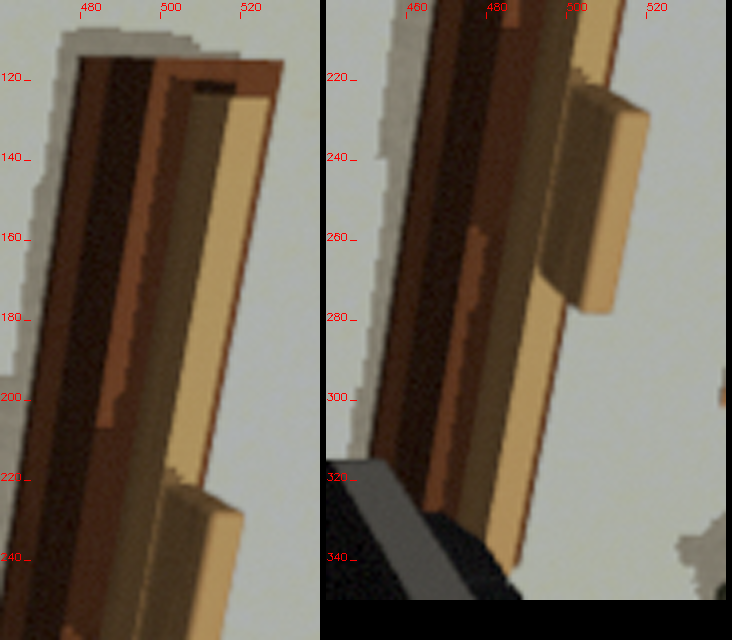

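```bash
cat > pf.py <<'E'
from fit import *
m=.001
def L(x,y,z): return [x*m,y*m,z*m]
TL=[L(5,-30,80),L(-5,-30,80),L(-5,30,80),L(5,30,80)]
obs=[("w20",[(255.5,248.3),(265,247.5),(275.2,307.7),(266,309.2),(238.2,122.5),(251,121.2),(286,381.2),(294.7,379.5)],TL+[L(5,-135,50),L(-5,-135,50),L(5,135,50),L(-5,135,50)]),
("w4",[(512,226.5),(520.7,228.5),(511.5,278.5),(503.5,278),(517.5,124.2),(527.5,124.2)],TL+[L(5,-135,50),L(-5,-135,50)]),
("w3",[(253,228.5),(261,228.5),(262,278.5),(254.5,278.5),(261.5,343.5),(269,343.5)],TL+[L(5,135,50),L(-5,135,50)])]
def tf(p,Q):
    R=Rn.from_euler("z",p[2]).as_matrix()@Rn.from_euler("y",p[3]).as_matrix(); return np.array(Q)@R.T+[p[0],p[1],p[4]]
def f(p,sel): return np.concatenate([(proj(load(n)[1],tf(p,Q))-np.array(uv)).ravel() for n,uv,Q in sel])
E
python3 - <<'E'
from pf import *
np.set_printoptions(precision=4,suppress=True)
for sel in (obs,obs[:1],obs[1:2],obs[:2]):
    s=least_squares(f,[.55,-.07,-1.6,0,.006],args=(sel,),loss="soft_l1"); print(s.x,np.abs(s.fun).round(1)); print(tf(s.x,[[0,0,.08],[0,0,.0]]))
print(ctrl.get_state()["qpos"])
E
```

```text
[ 0.5546 -0.0688 -1.5915  0.0125  0.0046] [1.4 0.3 0.4 0.2 1.  0.4 0.5 0.  0.9 0.2 0.5 0.3 0.2 0.7 0.2 0.2 0.4 1.
 1.  0.8 0.1 0.2 1.  0.5 0.1 0.2 0.5 0.4 1.  0.8 0.3 0.6 1.  0.4 0.4 0.2
 0.1 0.3 0.1 0.1]
[[ 0.5546 -0.0698  0.0846]
 [ 0.5546 -0.0688  0.0046]]
[ 0.5547 -0.0694 -1.5912  0.0049  0.0043] [1.3 0.3 0.5 0.1 1.1 0.4 0.4 0.  0.7 0.  0.6 0.1 0.3 0.7 0.1 0.1]
[[ 0.5547 -0.0698  0.0843]
 [ 0.5547 -0.0694  0.0043]]
[ 0.5544 -0.0623 -1.575   0.0941  0.0046] [0.3 0.6 0.6 1.  0.5 0.  0.8 0.1 0.1 0.  0.1 0.1]
[[ 0.5543 -0.0698  0.0842]
 [ 0.5544 -0.0623  0.0046]]
[ 0.5545 -0.0688 -1.5913  0.0133  0.0046] [1.4 0.2 0.4 0.2 1.  0.3 0.5 0.1 0.8 0.3 0.5 0.4 0.2 0.8 0.2 0.1 0.3 0.9
 1.  0.8 0.1 0.2 1.  0.4 0.  0.1 0.5 0.4]
[[ 0.5545 -0.0699  0.0846]
 [ 0.5545 -0.0688  0.0046]]
[-0.2202 -0.1185  1.9711  0.0008  1.2899 -1.656 ]
```

```bash
python3 - <<'E'
from h import *
go(.5546,-.0698,.15,-.0207)
E
```

```text
t 28.22 pos [ 0.5018 -0.0087  0.2519] F [-0.1 -0.5 -0.1] xyz [-0.0535  0.0606  0.1018] dr [-0.0008 -0.0009 -0.1145]
```

```bash
python3 -m jog '[{"grip":0,"xyz":[-0.025,0.03,0.01],"dr":[0,0,-0.06]},{"grip":0,"xyz":[-0.0535,0.0606,0.03],"dr":[0,0,-0.1145]},{"grip":0,"xyz":[-0.0535,0.0606,0.06],"dr":[0,0,-0.1145]},{"grip":0,"xyz":[-0.0535,0.0606,0.09],"dr":[0,0,-0.1145]},{"grip":0,"xyz":[-0.0535,0.0606,0.102],"dr":[0,0,-0.1145]},{"grip":0,"xyz":[-0.0535,0.0606,0.102],"dr":[0,0,-0.1145]},{"grip":0,"xyz":[-0.0535,0.0606,0.102],"dr":[0,0,-0.1145]}]'
python3 - <<'E'
from h import *
go(.5546,-.0698,.054,-.0207)
im,C=snap("wrist","w21")
E
```

```text
time: 28.8
eef_pos: [0.5547, -0.069, 0.1502]
tcp_rot: [0.714, 0.7, -0.0, -0.001]
contact_force: [0.1, 0.1, 0.5]
opening: 1.001
t 28.8 pos [ 0.5547 -0.069   0.1502] F [0.1 0.1 0.5] xyz [-0.0009 -0.      0.0962] dr [-0.0012 -0.0008  0.002 ]
```

View pics/w21.png

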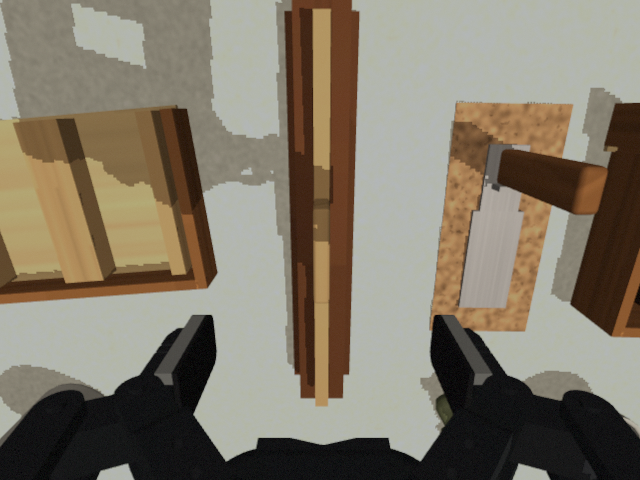

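```bash
python3 -m jog '[{"grip":0,"xyz":[-0.001,0,0.03],"dr":[0,0,0.002]},{"grip":0,"xyz":[-0.001,0,0.06],"dr":[0,0,0.002]},{"grip":0,"xyz":[-0.001,0,0.085],"dr":[0,0,0.002]},{"grip":0,"xyz":[-0.001,0,0.096],"dr":[0,0,0.002]},{"grip":0,"xyz":[-0.001,0,0.096],"dr":[0,0,0.002]},{"grip":0.5,"xyz":[-0.001,0,0.096],"dr":[0,0,0.002]},{"grip":0.8,"xyz":[-0.001,0,0.096],"dr":[0,0,0.002]},{"grip":1,"xyz":[-0.001,0,0.096],"dr":[0,0,0.002]},{"grip":1,"xyz":[-0.001,0,0.096],"dr":[0,0,0.002]},{"grip":1,"xyz":[-0.001,0,0.096],"dr":[0,0,0.002]},{"grip":1,"xyz":[-0.001,0,0.096],"dr":[0,0,0.002]},{"grip":1,"xyz":[-0.001,0,0.096],"dr":[0,0,0.002]}]' 80
python3 -m jog '[{"grip":1,"xyz":[0,0,0],"dr":[0,0,0]},{"grip":1,"xyz":[0,0,0],"dr":[0,0,0]},{"grip":1,"xyz":[0,0,0],"dr":[0,0,0]}]'
python3 - <<'E'
from h import *
go(.5546,-.0698,.15,-.0207); print(ctrl.get_state()["wrist_torque"])
E
```

```text
time: 29.85
eef_pos: [0.5553, -0.071, 0.0552]
tcp_rot: [0.715, 0.699, 0.001, 0.0]
contact_force: [-0.8, 1.5, 3.7]
opening: 0.103
time: 30.1
eef_pos: [0.5553, -0.0709, 0.0552]
tcp_rot: [0.715, 0.699, 0.001, 0.0]
contact_force: [-1.6, 1.0, 5.1]
opening: 0.108
t 30.1 pos [ 0.5553 -0.0709  0.0552] F [-1.6  1.   5.1] xyz [ 0.0012 -0.0007 -0.0948] dr [ 0.0009 -0.0006 -0.0017]
[0.39367776 0.10451242 0.00609188]
```

Gripped (10 mm). Lift straight up slowly.

```bash
python3 -m jog '[{"grip":1,"xyz":[0,0,-0.004],"dr":[0,0,0]},{"grip":1,"xyz":[0,0,-0.010],"dr":[0,0,0]},{"grip":1,"xyz":[0,0,-0.018],"dr":[0,0,0]},{"grip":1,"xyz":[0,0,-0.028],"dr":[0,0,0]},{"grip":1,"xyz":[0,0,-0.040],"dr":[0,0,0]},{"grip":1,"xyz":[0,0,-0.060],"dr":[0,0,0]},{"grip":1,"xyz":[0,0,-0.085],"dr":[0,0,0]},{"grip":1,"xyz":[0,0,-0.11],"dr":[0,0,0]},{"grip":1,"xyz":[0,0,-0.13],"dr":[0,0,0]},{"grip":1,"xyz":[0,0,-0.135],"dr":[0,0,0]},{"grip":1,"xyz":[0,0,-0.135],"dr":[0,0,0]}]'
python3 - <<'E'
from h import *
im,C=snap("wrist","w22"); s=ctrl.get_state(); print(s["eef_pos"],s["contact_force"],s["wrist_torque"])
im,C=snap("scene","s22"); crop(im,250,130,410,290,4,"s22a")
E
```

```text
time: 31.02
eef_pos: [0.5562, -0.0716, 0.1925]
tcp_rot: [0.715, 0.699, 0.001, 0.002]
contact_force: [0.5, 0.0, -1.7]
opening: 0.105
[ 0.5550487  -0.07123722  0.19022946] [-0.40896046  0.20183957 -1.94417695] [-0.01748031  0.0293883   0.00782778]
```

View pics/w22.png

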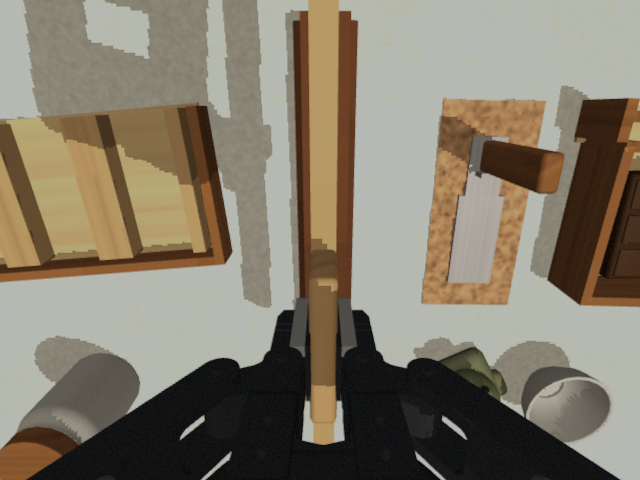

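View pics/s22a.png

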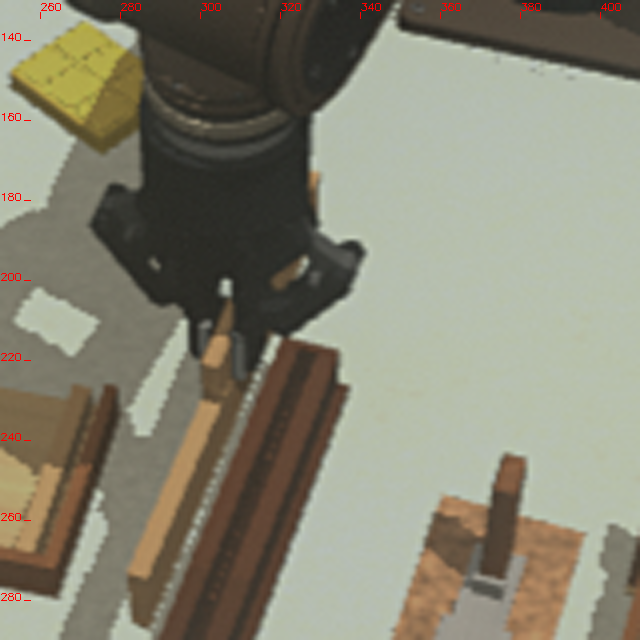

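```bash
python3 - <<'E'
from h import *
im,C=load("w22"); crop(im,280,0,370,140,4,"w22a"); crop(im,280,300,370,460,4,"w22b"); crop(im,280,130,370,290,4,"w22c")
a=[cv2.imread(f"pics/{n}.png") for n in("w22a","w22b")]
cv2.imwrite("pics/m3.png",np.hstack([cv2.copyMakeBorder(a[0],0,80,0,6,cv2.BORDER_CONSTANT),a[1]])[:640])
E
```

```text
(no output)
```

View pics/m3.png

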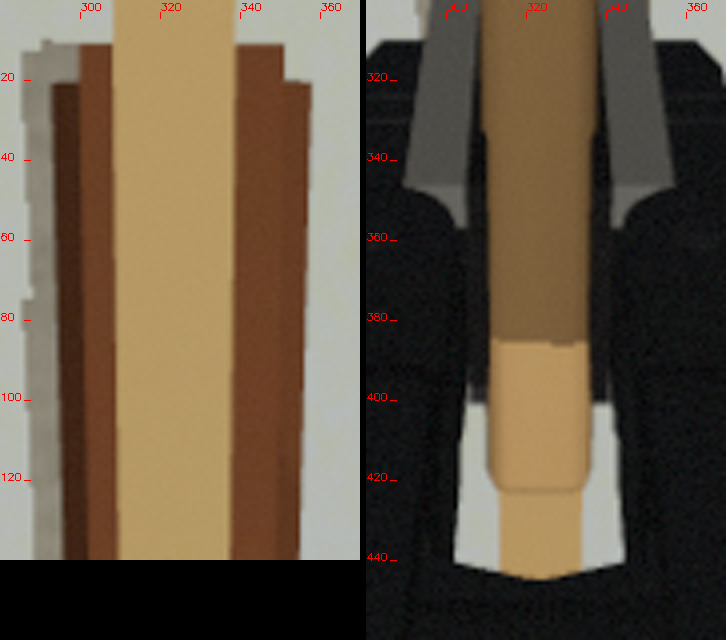

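View pics/w22c.png

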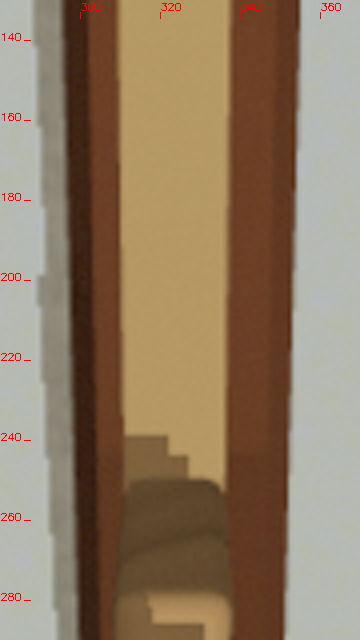

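```bash
python3 - <<'E'
from h import *
c=ctrl.get_calibration("wrist");M=np.linalg.inv(c["hand_eye"]); C=(c["mtx"],M[:3,:3],M[:3,3])
print(proj(C,[[-.005,-.03,-.031],[.005,-.03,-.031],[-.005,.03,-.031],[.005,.03,-.031],[0,.135,-.001],[-.005,-.03,-.001],[-.005,-.135,-.001],[.005,-.135,-.001]]))
E
```

```text
[[308.41753445 282.7314625 ]
 [339.3327171  282.74192953]
 [310.32168486 428.31211609]
 [336.99906863 428.31873894]
 [323.31001484 536.8451479 ]
 [311.11553734 250.30538208]
 [307.85298151 -68.70906339]
 [340.26822376 -68.69102104]]
```

```bash
python3 -m jog '[{"grip":1,"xyz":[0.01,-0.002,-0.01],"dr":[0,0,0.02]},{"grip":1,"xyz":[0.03,-0.006,-0.02],"dr":[0,0,0.06]},{"grip":1,"xyz":[0.06,-0.012,-0.03],"dr":[0,0,0.12]},{"grip":1,"xyz":[0.09,-0.018,-0.03],"dr":[0,0,0.2]},{"grip":1,"xyz":[0.12,-0.024,-0.03],"dr":[0,0,0.3]},{"grip":1,"xyz":[0.15,-0.03,-0.03],"dr":[0,0,0.4]},{"grip":1,"xyz":[0.18,-0.035,-0.03],"dr":[0,0,0.5]},{"grip":1,"xyz":[0.21,-0.04,-0.03],"dr":[0,0,0.6]},{"grip":1,"xyz":[0.24,-0.045,-0.03],"dr":[0,0,0.7]},{"grip":1,"xyz":[0.27,-0.05,-0.03],"dr":[0,0,0.8]},{"grip":1,"xyz":[0.30,-0.055,-0.03],"dr":[0,0,0.9]},{"grip":1,"xyz":[0.32,-0.06,-0.03],"dr":[0,0,1.0]}]'
python3 - <<'E'
from h import *
go(*lane(TIER,-.0705,0),.21,TIER[2]-np.pi/2); print(ctrl.get_state()["qpos"])
E
```

```text
time: 32.12
eef_pos: [0.5002, 0.2522, 0.2169]
tcp_rot: [0.963, 0.269, -0.002, -0.0]
contact_force: [-0.3, 0.0, -0.9]
opening: 0.104
t 32.12 pos [0.5002 0.2522 0.2169] F [-0.3  0.  -0.9] xyz [ 0.0197 -0.0319  0.0069] dr [-0.0009  0.0042  0.5973]
[ 2.85339062e-01  4.88909877e-02  1.87368419e+00  1.10049066e-03
  1.22316350e+00 -2.59915063e-01]
```

```bash
python3 -m jog '[{"grip":1,"xyz":[0.005,-0.01,0],"dr":[0,0,0.1]},{"grip":1,"xyz":[0.01,-0.02,0],"dr":[0,0,0.2]},{"grip":1,"xyz":[0.02,-0.032,0],"dr":[0,0,0.3]},{"grip":1,"xyz":[0.02,-0.032,0],"dr":[0,0,0.4]},{"grip":1,"xyz":[0.02,-0.032,0],"dr":[0,0,0.5]},{"grip":1,"xyz":[0.02,-0.032,0],"dr":[0,0,0.57]},{"grip":1,"xyz":[0.02,-0.032,0],"dr":[0,0,0.597]},{"grip":1,"xyz":[0.02,-0.032,0],"dr":[0,0,0.597]},{"grip":1,"xyz":[0.02,-0.032,0],"dr":[0,0,0.597]}]'
python3 - <<'E'
from h import *
go(*lane(TIER,-.0705,0),.21,TIER[2]-np.pi/2)
im,C=snap("wrist","w23");im,C=snap("scene","s23"); crop(im,370,180,570,380,4,"s23a");im,C=snap("top","t23"); crop(im,130,160,290,280,5,"t23a")
E
```

```text
time: 32.87
eef_pos: [0.5015, 0.2875, 0.2174]
tcp_rot: [1.0, -0.024, -0.002, 0.001]
contact_force: [0.1, 1.4, -2.6]
opening: 0.102
t 32.87 pos [0.5015 0.2875 0.2174] F [ 0.1  1.4 -2.6] xyz [-0.001  -0.0021  0.0074] dr [0.0012 0.0034 0.0047]
```

View pics/w23.png

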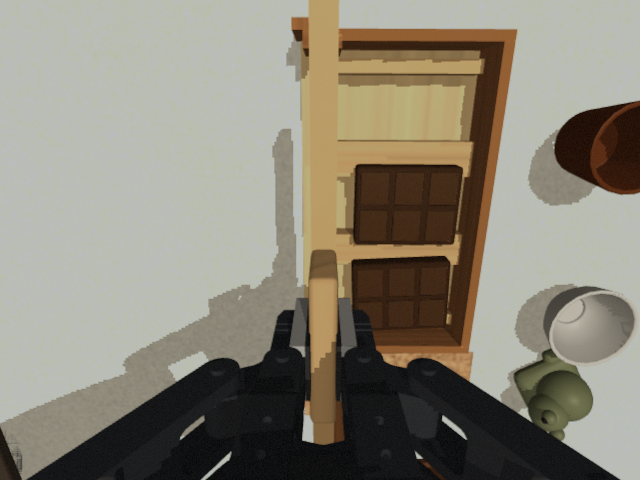

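View pics/s23a.png

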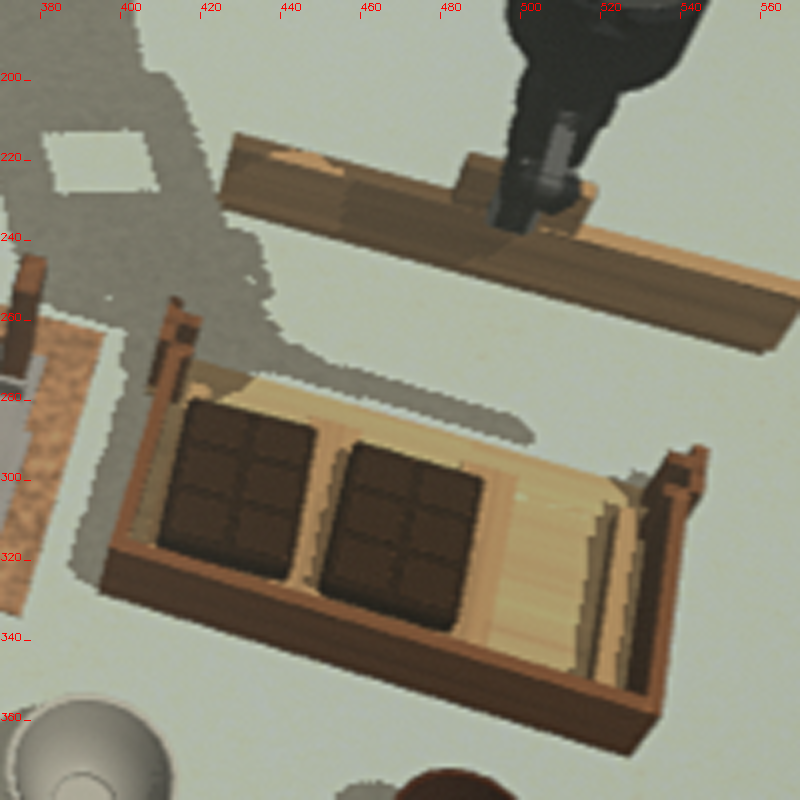

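View pics/t23a.png

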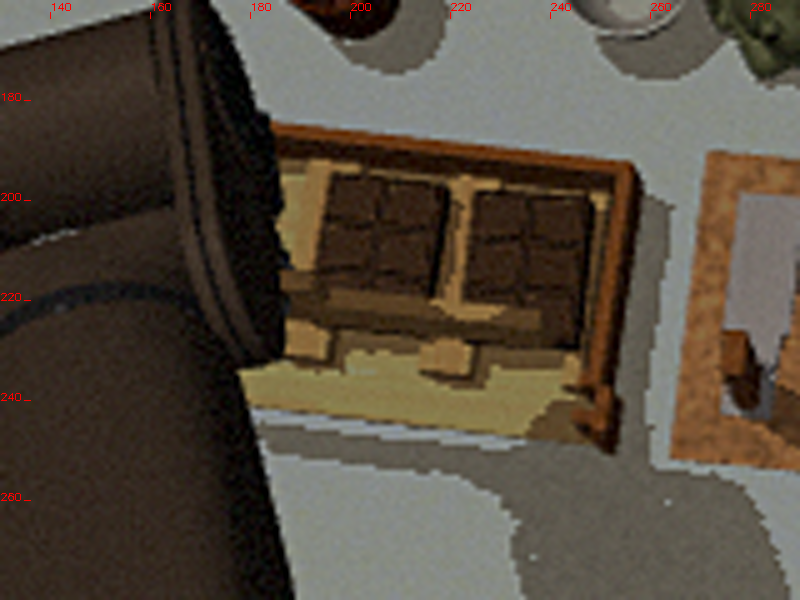

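```bash
python3 - <<'E'
from h import *
im,C=load("w23"); crop(im,285,0,525,180,3,"w23a"); crop(im,285,120,485,360,3,"w23b")
E
```

```text
(no output)
```

View pics/w23a.png

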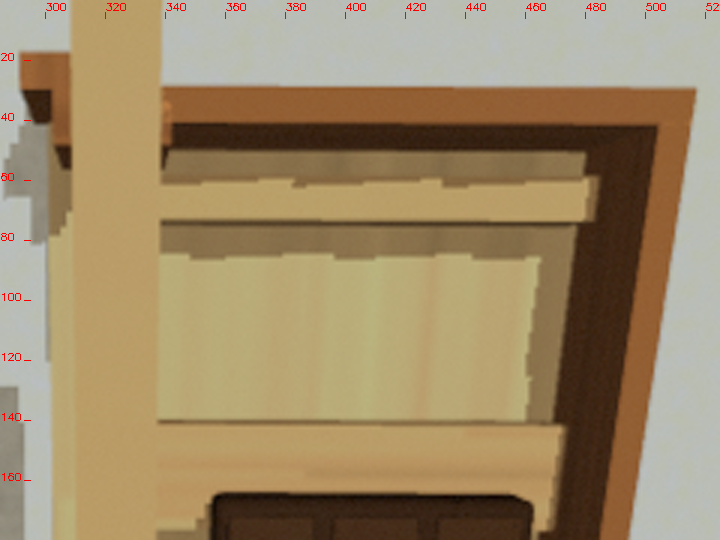

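View pics/w23b.png

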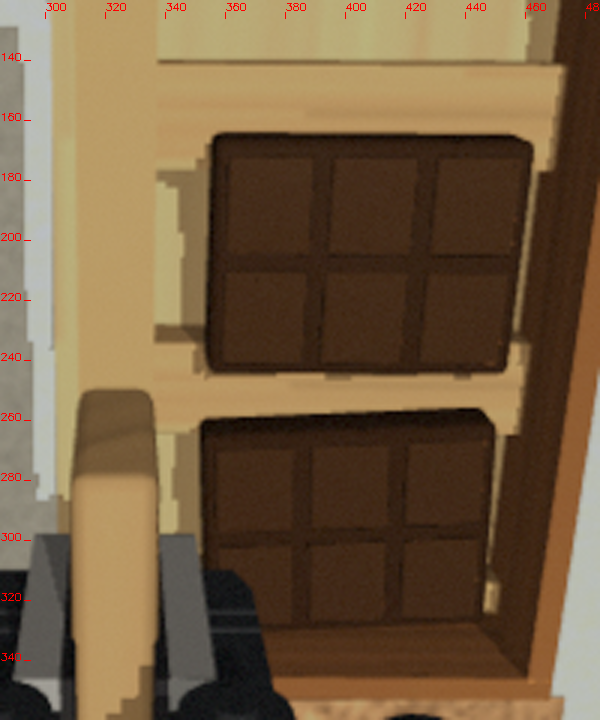

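```bash
python3 - <<'E'
from fit import *
np.set_printoptions(precision=4,suppress=True)
_,C=load("w23"); m=.001
P=m*np.array([[60,57,24],[60,27,24],[60,-27,24],[60,-57,24],[60,111,24],[63,130,50]])
uv=[(473.3,142.3),(468,176.7),(461.7,235),(458,264.3),(480,74),(504,42)]
a=fit(C,uv,P,[.57,.286,0,-.05]);print(a, fit(C,uv,P,[.57,.286,0,-.05],True)[0])
for T in (a[0],TIER): print(lane(T,-.0705,0))
# w2 wall corners for check: inner top back corners at w2
_,C2=load("w2"); print(proj(C2,pose([*TIER[:2],0,TIER[2]],m*np.array([[63,-130,50],[63,130,50]]))))
# panel edges seen in tool frame: 
c=ctrl.get_calibration("wrist");M=np.linalg.inv(c["hand_eye"]); C=(c["mtx"],M[:3,:3],M[:3,3])
print(proj(C,[[s*.005,y,-.001] for y in(-.105,-.05) for s in(-1,1)]))
E
```

```text
(array([ 0.5709,  0.2845, -0.0458]), array([0.3, 0.7, 0.2, 0.4, 1.4, 1. ])) [ 0.571   0.2845 -0.0459 -0.0002]
(np.float64(0.5004784249389193), np.float64(0.28768677186526054))
(np.float64(0.5004967658956327), np.float64(0.28959250966764705))
[[225.1867 296.1342]
 [432.5106 304.9188]]
[[305.5604  41.3699]
 [335.4476  41.3875]
 [307.6227 202.2407]
 [333.8296 202.2473]]
```

```bash
python3 - <<'E'
from h import *
np.set_printoptions(precision=6,suppress=True)
c=ctrl.get_calibration("wrist"); print(c["mtx"],c["hand_eye"])
M=np.linalg.inv(c["hand_eye"]); print(M@[0,-.105,-.001,1])
E
```

```text
[[378.62707    0.       322.800489]
 [  0.       378.62707  240.152532]
 [  0.         0.         1.      ]] [[ 1.        0.000172  0.000798  0.000679]
 [-0.000421  0.946237  0.323474 -0.083047]
 [-0.0007   -0.323475  0.946237 -0.142389]
 [ 0.        0.        0.        1.      ]]
[-0.000768 -0.066508  0.126686  1.      ]
```

```bash
python3 - <<'E'
from h import *
np.set_printoptions(precision=6,suppress=True)
for n in("wrist","top","scene"):
  for i in range(3):
    c=ctrl.get_calibration(n); print(n,c["hand_eye"][:3,3] if n=="wrist" else c["t"])
E
```

```text
wrist [ 0.000679 -0.083047 -0.142389]
wrist [ 0.000679 -0.083047 -0.142389]
wrist [ 0.000679 -0.083047 -0.142389]
top [-0.077917  0.495049  1.237602]
top [-0.077917  0.495049  1.237602]
top [-0.077917  0.495049  1.237602]
scene [ 0.194577 -0.346376  1.533905]
scene [ 0.194577 -0.346376  1.533905]
scene [ 0.194577 -0.346376  1.533905]
```

```bash
python3 - <<'E'
from h import *
go(.4997,.2872,.115,-.051-np.pi/2)
E
```

```text
t 33.02 pos [0.502  0.2877 0.2186] F [ 0.3  0.8 -1.9] xyz [-0.0022  0.0006  0.1036] dr [0.0002 0.0014 0.0029]
```

```bash
python3 -m jog '[{"grip":1,"xyz":[-0.002,0.001,0.01],"dr":[0,0.001,0.003]},{"grip":1,"xyz":[-0.002,0.001,0.03],"dr":[0,0.001,0.003]},{"grip":1,"xyz":[-0.002,0.001,0.05],"dr":[0,0.001,0.003]},{"grip":1,"xyz":[-0.002,0.001,0.07],"dr":[0,0.001,0.003]},{"grip":1,"xyz":[-0.002,0.001,0.09],"dr":[0,0.001,0.003]},{"grip":1,"xyz":[-0.002,0.001,0.1],"dr":[0,0.001,0.003]},{"grip":1,"xyz":[-0.002,0.001,0.103],"dr":[0,0.001,0.003]},{"grip":1,"xyz":[-0.002,0.001,0.103],"dr":[0,0.001,0.003]},{"grip":1,"xyz":[-0.002,0.001,0.103],"dr":[0,0.001,0.003]}]'
python3 - <<'E'
from h import *
go(.4997,.2872,.115,-.051-np.pi/2)
im,C=snap("wrist","w24");im,C=snap("scene","s24"); crop(im,395,220,485,300,8,"s24a"); crop(im,490,240,570,310,8,"s24b")
E
```

```text
time: 33.77
eef_pos: [0.5009, 0.2872, 0.1174]
tcp_rot: [1.0, -0.026, 0.001, -0.0]
contact_force: [0.2, 0.6, -2.0]
opening: 0.1
t 33.77 pos [0.5009 0.2872 0.1174] F [ 0.2  0.6 -2. ] xyz [-0.0012  0.0001  0.0024] dr [-0.0009 -0.0024 -0.0005]
```

View pics/w24.png

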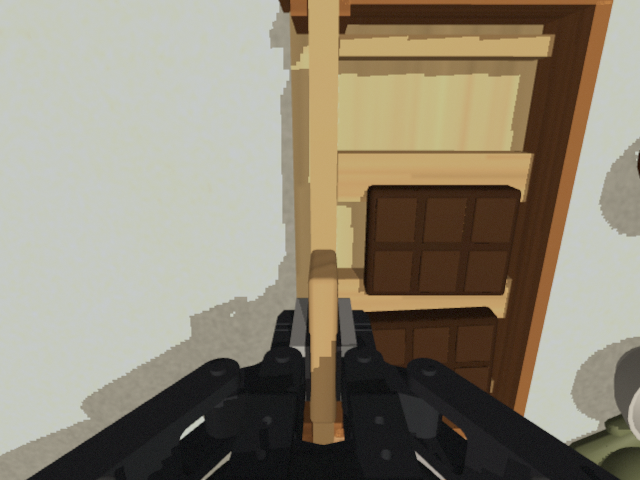

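View pics/s24a.png

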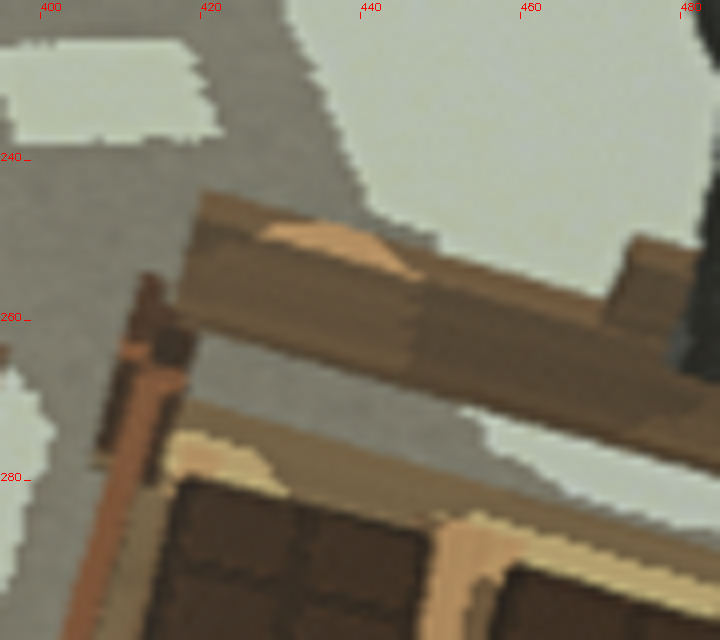

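View pics/s24b.png

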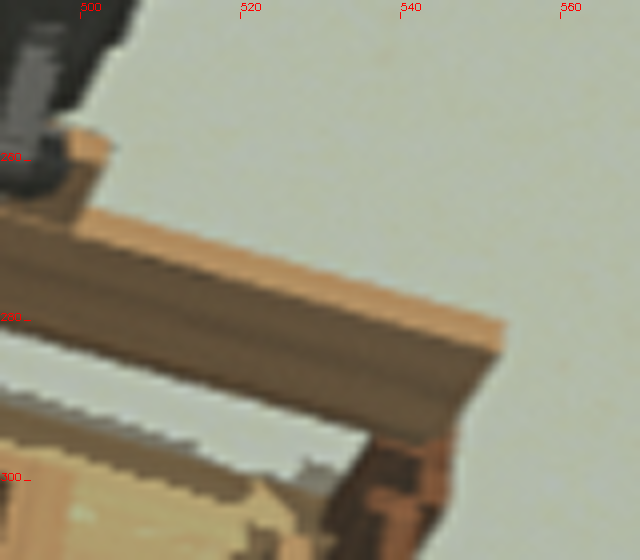

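```bash
python3 - <<'E'
from h import *
m=.001
for n,r,T in (("w2",(200,155,260,205),TIER),("w2",(425,165,475,215),TIER),):
    im,C=load(n); u0,v0,u1,v1=r; s=10
    c=cv2.resize(im[v0:v1,u0:u1],None,fx=s,fy=s,interpolation=cv2.INTER_CUBIC)
    for y0,y1 in((-137.5,-127.5),(127.5,137.5)):
        P=pose([T[0],T[1],0,T[2]],m*np.array([[-77,y0,50],[-64,y0,50],[-64,y1,50],[-77,y1,50]]))
        q=((proj(C,P)-[u0,v0])*s).astype(np.int32); cv2.polylines(c,[q],True,(0,255,0),1)
    cv2.imwrite(f"pics/g_{u0}.png",c)
a=cv2.imread("pics/g_200.png");b=cv2.imread("pics/g_425.png");b=cv2.resize(b,(500,500));a=a[:500]
cv2.imwrite("pics/g.png",cv2.resize(np.hstack([a,b]),(800,364)))
E
```

```text
(no output)
```

View pics/g.png

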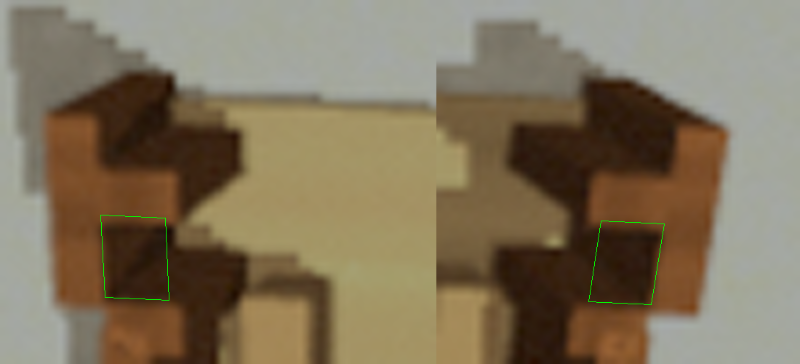

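```bash
python3 - <<'E'
from h import *
m=.001
im,C=load("w24"); u0,v0,u1,v1=270,0,370,60; s=8
c=cv2.resize(im[v0:v1,u0:u1],None,fx=s,fy=s,interpolation=cv2.INTER_CUBIC)
T=(.5709,.2852,-.051)
for y0,y1 in((127.5,137.5),):
    P=pose([T[0],T[1],0,T[2]],m*np.array([[-77,y0,50],[-64,y0,50],[-64,y1,50],[-77,y1,50]]))
    q=((proj(C,P)-[u0,v0])*s).astype(np.int32); cv2.polylines(c,[q],True,(0,255,0),1); print(proj(C,P))
cv2.imwrite("pics/g2.png",c)
print(proj(C,pose([T[0],T[1],0,T[2]],m*np.array([[63,130,50],[60,57,24],[60,27,24]]))))
crop(im,270,0,630,220,2,"g3")
E
```

```text
[[306.2049212   10.62712481]
 [332.99579341  10.64478571]
 [333.17585488 -13.3092279 ]
 [305.90618034 -13.33218597]]
[[595.34066896   4.92021229]
 [533.61778045 153.17312629]
 [525.16179067 201.25129201]]
```

View pics/g2.png

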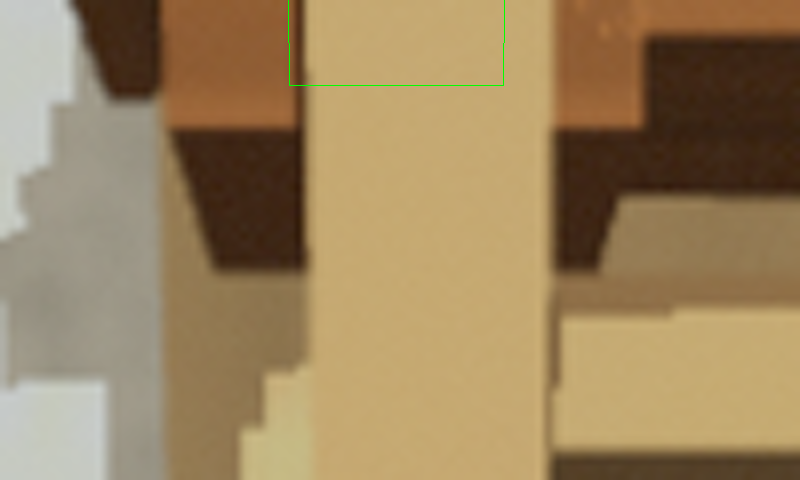

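View pics/g3.png

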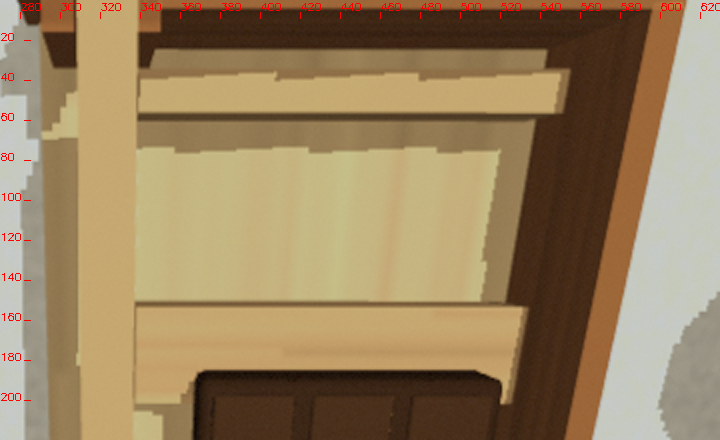

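```bash
python3 -m jog '[{"grip":1,"xyz":[-0.0012,0,0.002],"dr":[0,-0.001,0]},{"grip":1,"xyz":[-0.0012,0,0.005],"dr":[0,-0.001,0]},{"grip":1,"xyz":[-0.0012,0,0.009],"dr":[0,-0.001,0]},{"grip":1,"xyz":[-0.0012,0,0.013],"dr":[0,-0.001,0]},{"grip":1,"xyz":[-0.0012,0,0.017],"dr":[0,-0.001,0]},{"grip":1,"xyz":[-0.0012,0,0.021],"dr":[0,-0.001,0]},{"grip":1,"xyz":[-0.0012,0,0.023],"dr":[0,-0.001,0]},{"grip":1,"xyz":[-0.0012,0,0.023],"dr":[0,-0.001,0]}]'
python3 - <<'E'
from h import *
go(.4997,.2872,.08,-.051-np.pi/2); print(ctrl.get_state()["wrist_torque"])
im,C=snap("wrist","w25");im,C=snap("scene","s25"); crop(im,395,220,485,300,8,"s25a"); crop(im,490,240,570,310,8,"s25b"); crop(im,390,200,570,320,4,"s25c")
E
```

```text
time: 34.53
eef_pos: [0.4986, 0.2868, 0.0925]
tcp_rot: [1.0, -0.026, -0.001, 0.0]
contact_force: [0.1, 0.1, -0.9]
opening: 0.108
t 34.53 pos [0.4986 0.2868 0.0925] F [ 0.1  0.1 -0.9] xyz [ 0.0011 -0.0004  0.0125] dr [ 0.0004  0.0016 -0.0005]
[ 0.0072914   0.03406068 -0.00765716]
```

View pics/s25c.png

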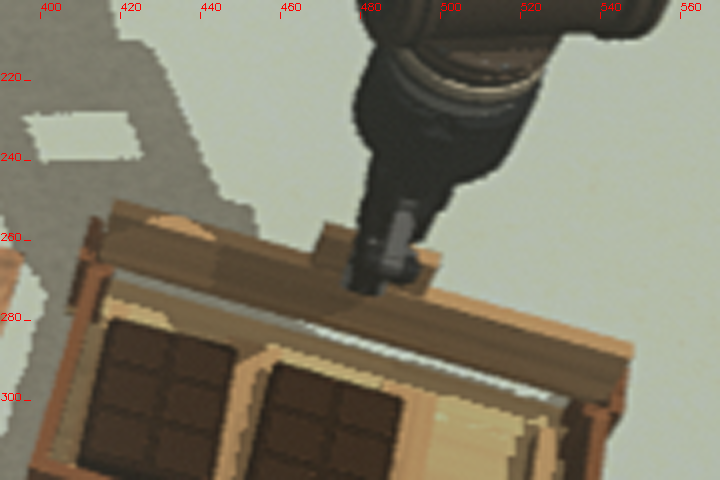

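```bash
python3 -m jog '[{"grip":1,"xyz":[0.0005,0,0.002],"dr":[0,0,0]},{"grip":1,"xyz":[0.0005,0,0.005],"dr":[0,0,0]},{"grip":1,"xyz":[0.0005,0,0.008],"dr":[0,0,0]},{"grip":1,"xyz":[0.0005,0,0.010],"dr":[0,0,0]},{"grip":1,"xyz":[0.0005,0,0.010],"dr":[0,0,0]}]'
python3 - <<'E'
from h import *
go(.4997,.2872,.08,-.051-np.pi/2); print(ctrl.get_state()["wrist_torque"])
E
```

```text
time: 35.05
eef_pos: [0.4992, 0.2869, 0.0827]
tcp_rot: [1.0, -0.026, -0.001, 0.0]
contact_force: [1.1, 0.4, -0.8]
opening: 0.104
t 35.05 pos [0.4992 0.2869 0.0827] F [ 1.1  0.4 -0.8] xyz [ 0.0005 -0.0004  0.0027] dr [ 0.0002  0.0012 -0.0005]
[ 0.00283774  0.03974577 -0.02584668]
```

```bash
python3 -m jog '[{"grip":1,"xyz":[0,0,0.002],"dr":[0,0,0]},{"grip":1,"xyz":[0,0,0.005],"dr":[0,0,0]},{"grip":1,"xyz":[0,0,0.008],"dr":[0,0,0]},{"grip":1,"xyz":[0,0,0.011],"dr":[0,0,0]},{"grip":1,"xyz":[0,0,0.014],"dr":[0,0,0]},{"grip":1,"xyz":[0,0,0.014],"dr":[0,0,0]}]'
python3 - <<'E'
from h import *
go(.4997,.2872,.053,-.051-np.pi/2); print(ctrl.get_state()["wrist_torque"])
im,C=snap("scene","s26"); crop(im,390,200,570,320,4,"s26c")
E
```

```text
time: 35.55
eef_pos: [0.499, 0.2868, 0.0685]
tcp_rot: [1.0, -0.026, -0.001, 0.0]
contact_force: [-0.9, -0.8, -2.1]
opening: 0.103
t 35.55 pos [0.499  0.2868 0.0685] F [-0.9 -0.8 -2.1] xyz [ 0.0007 -0.0004  0.0155] dr [ 0.0003  0.0015 -0.0005]
[-0.04019021  0.01190896 -0.03607493]
```

View pics/s26c.png

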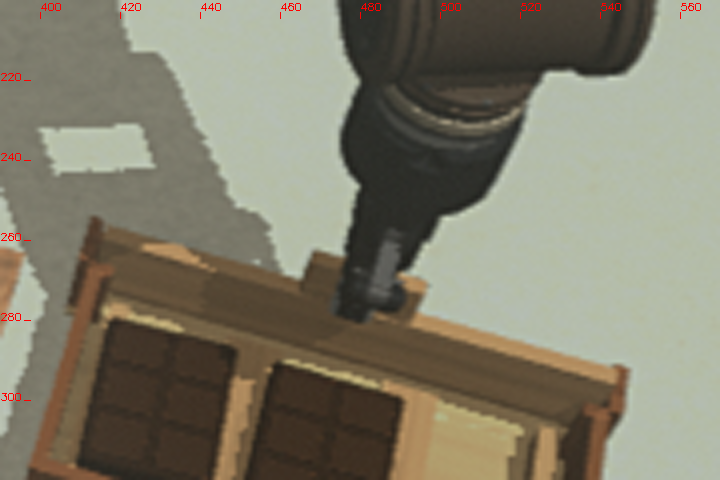

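```bash
python3 -m jog '[{"grip":1,"xyz":[0,0,0.003],"dr":[0,0,0]},{"grip":1,"xyz":[0,0,0.006],"dr":[0,0,0]},{"grip":1,"xyz":[0,0,0.009],"dr":[0,0,0]},{"grip":1,"xyz":[0,0,0.012],"dr":[0,0,0]},{"grip":1,"xyz":[0,0,0.014],"dr":[0,0,0]},{"grip":1,"xyz":[0,0,0.015],"dr":[0,0,0]},{"grip":1,"xyz":[0,0,0.015],"dr":[0,0,0]}]'
```

```text
time: 36.18
eef_pos: [0.4994, 0.287, 0.0541]
tcp_rot: [1.0, -0.026, -0.0, -0.0]
contact_force: [-0.3, 0.3, -1.1]
opening: 0.104
```

```bash
python3 -m jog '[{"grip":1,"xyz":[0,0,0.0005],"dr":[0,0,0]},{"grip":1,"xyz":[0,0,0.001],"dr":[0,0,0]},{"grip":1,"xyz":[0,0,0.0015],"dr":[0,0,0]},{"grip":1,"xyz":[0,0,0.002],"dr":[0,0,0]},{"grip":1,"xyz":[0,0,0.002],"dr":[0,0,0]}]'
```

```text
time: 36.6
eef_pos: [0.4999, 0.2872, 0.0532]
tcp_rot: [1.0, -0.026, 0.0, -0.0]
contact_force: [-1.5, -0.0, 2.7]
opening: 0.102
```

```bash
python3 -m jog '[{"grip":1,"xyz":[0,0,0.001],"dr":[0,0,0]},{"grip":0.7,"xyz":[0,0,0.001],"dr":[0,0,0]},{"grip":0.4,"xyz":[0,0,0],"dr":[0,0,0]},{"grip":0.2,"xyz":[0,0,0],"dr":[0,0,0]},{"grip":0.1,"xyz":[0,0,0],"dr":[0,0,0]},{"grip":0.1,"xyz":[0,0,0],"dr":[0,0,0]},{"grip":0.1,"xyz":[0,0,-0.03],"dr":[0,0,0]},{"grip":0.1,"xyz":[0,0,-0.06],"dr":[0,0,0]},{"grip":0.1,"xyz":[0,0,-0.1],"dr":[0,0,0]},{"grip":0.1,"xyz":[0,0,-0.14],"dr":[0,0,0]},{"grip":0.1,"xyz":[0,0,-0.18],"dr":[0,0,0]},{"grip":0.1,"xyz":[0,0,-0.2],"dr":[0,0,0]}]'
python3 -m jog '[{"grip":0,"xyz":[0,0,0],"dr":[0,0,0]},{"grip":0,"xyz":[0,0,0],"dr":[0,0,0]}]'
python3 - <<'E'
from h import *
im,C=snap("wrist","w27");im,C=snap("scene","s27"); crop(im,330,190,570,370,3,"s27c"); crop(im,395,230,475,300,8,"s27l"); crop(im,500,250,570,310,8,"s27r")
E
```

```text
time: 37.6
eef_pos: [0.5015, 0.2877, 0.2588]
tcp_rot: [1.0, -0.026, 0.004, -0.002]
contact_force: [0.8, 0.4, -0.4]
opening: 0.899
time: 37.77
eef_pos: [0.5003, 0.2873, 0.2543]
tcp_rot: [1.0, -0.026, 0.002, -0.001]
contact_force: [-0.4, 0.7, -0.4]
opening: 1.0
```

View pics/w27.png

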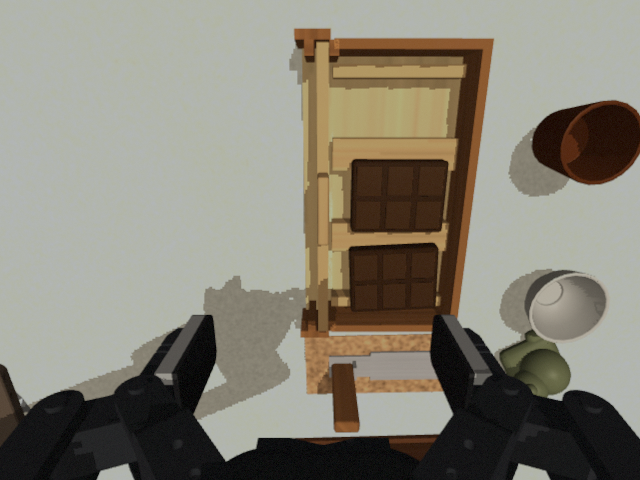

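View pics/s27c.png

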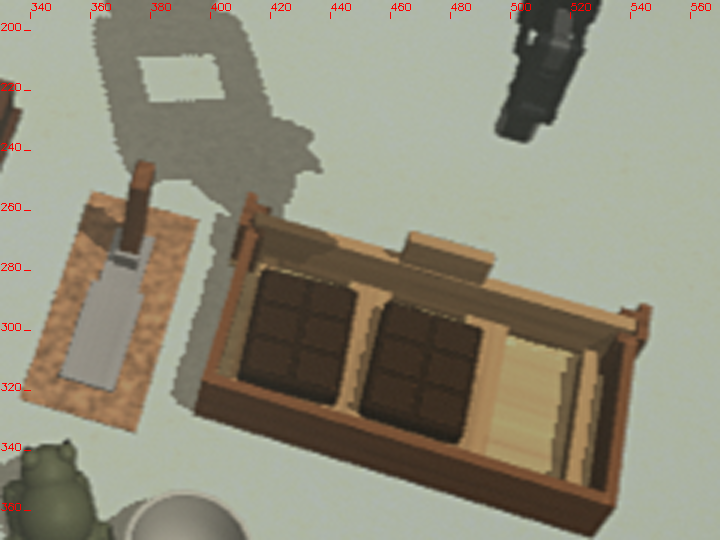

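View pics/s27r.png

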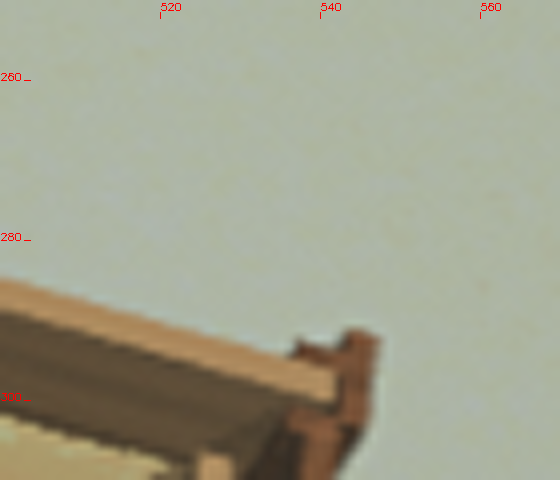

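```bash
python3 -m jog '[{"grip":1,"xyz":[0,0,0.03],"dr":[0,0,0]},{"grip":1,"xyz":[0,0,0.06],"dr":[0,0,0]},{"grip":1,"xyz":[0,0,0.09],"dr":[0,0,0]},{"grip":1,"xyz":[0,0,0.12],"dr":[0,0,0]},{"grip":1,"xyz":[0,0,0.14],"dr":[0,0,0]},{"grip":1,"xyz":[0,0,0.15],"dr":[0,0,0]},{"grip":1,"xyz":[0,0,0.155],"dr":[0,0,0]},{"grip":1,"xyz":[0,0,0.155],"dr":[0,0,0]},{"grip":1,"xyz":[0,0,0.155],"dr":[0,0,0]},{"grip":1,"xyz":[0,0,0.155],"dr":[0,0,0]}]'
python3 - <<'E'
from h import *
go(.4995,.2872,.083,-.051-np.pi/2)
E
```

```text
time: 38.7
eef_pos: [0.5008, 0.2875, 0.0992]
tcp_rot: [1.0, -0.026, 0.001, -0.001]
contact_force: [1.1, 0.1, 0.5]
opening: -0.0
t 38.7 pos [0.5008 0.2875 0.0992] F [1.1 0.1 0.5] xyz [-0.0013  0.0004  0.0162] dr [-0.0015 -0.0028 -0.0005]
```

```bash
python3 -m jog '[{"grip":1,"xyz":[-0.001,0,0.003],"dr":[0,0,0]},{"grip":1,"xyz":[-0.001,0,0.006],"dr":[0,0,0]},{"grip":1,"xyz":[-0.001,0,0.009],"dr":[0,0,0]},{"grip":1,"xyz":[-0.001,0,0.011],"dr":[0,0,0]},{"grip":1,"xyz":[-0.001,0,0.012],"dr":[0,0,0]},{"grip":1,"xyz":[-0.001,0,0.012],"dr":[0,0,0]}]'
python3 -m jog '[{"grip":1,"xyz":[0,0,0.001],"dr":[0,0,0]},{"grip":1,"xyz":[0,0,0.002],"dr":[0,0,0]},{"grip":1,"xyz":[0,0,0.002],"dr":[0,0,0]}]'
python3 -m jog '[{"grip":1,"xyz":[0,0,0.001],"dr":[0,0,0]},{"grip":1,"xyz":[0,0,0.0015],"dr":[0,0,0]},{"grip":1,"xyz":[0,0,0.0015],"dr":[0,0,0]}]'
```

```text
time: 39.2
eef_pos: [0.4984, 0.287, 0.085]
tcp_rot: [1.0, -0.026, -0.0, -0.0]
contact_force: [-1.0, -0.1, -0.0]
opening: 0.002
time: 39.45
eef_pos: [0.4992, 0.2871, 0.0841]
tcp_rot: [1.0, -0.026, 0.001, -0.0]
contact_force: [0.7, -0.2, 2.6]
opening: -0.001
time: 39.7
eef_pos: [0.5002, 0.2871, 0.0841]
tcp_rot: [1.0, -0.026, 0.002, -0.0]
contact_force: [-0.1, -2.0, 7.5]
opening: -0.003
```

```bash
python3 -m jog '[{"grip":1,"xyz":[0,0,-0.01],"dr":[0,0,0]},{"grip":1,"xyz":[0,0,-0.04],"dr":[0,0,0]},{"grip":1,"xyz":[0,0,-0.08],"dr":[0,0,0]},{"grip":1,"xyz":[0,0,-0.12],"dr":[0,0,0]},{"grip":1,"xyz":[0,0,-0.16],"dr":[0,0,0]},{"grip":1,"xyz":[0,0,-0.19],"dr":[0,0,0]},{"grip":0.5,"xyz":[0,0,-0.2],"dr":[0,0,0]},{"grip":0.5,"xyz":[0,0,-0.2],"dr":[0,0,0]},{"grip":0.5,"xyz":[0,0,-0.2],"dr":[0,0,0]}]'
python3 - <<'E'
from h import *
im,C=snap("wrist","w28"); crop(im,280,310,470,460,4,"w28a"); im,C=snap("scene","s28"); crop(im,330,190,570,370,3,"s28c"); crop(im,335,230,405,340,7,"s28d")
im,C=snap("top","t28"); crop(im,240,170,300,270,6,"t28a")
print(ctrl.get_state()["time"])
E
```

```text
time: 40.45
eef_pos: [0.4982, 0.287, 0.2812]
tcp_rot: [1.0, -0.026, -0.0, -0.0]
contact_force: [-0.7, -0.2, -0.2]
opening: 0.42
40.6
```

View pics/s28.png

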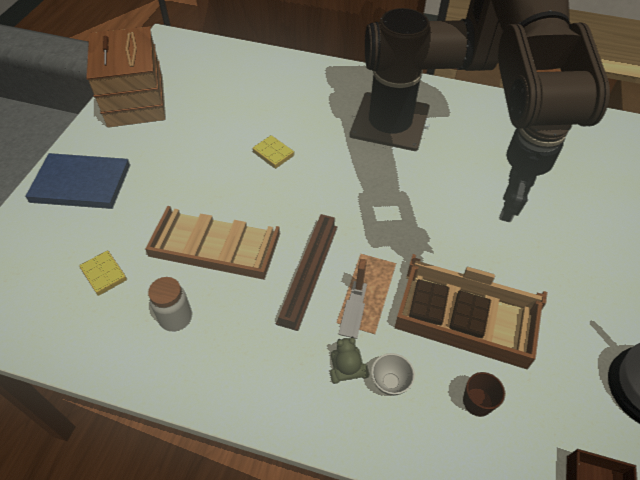

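View pics/s28d.png

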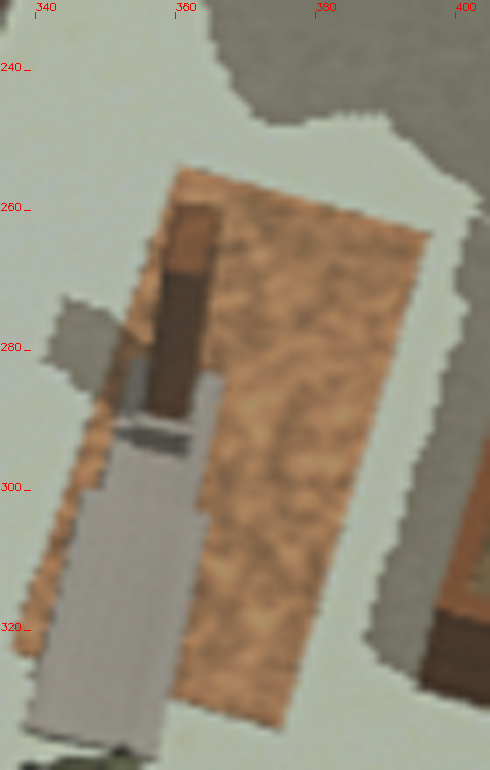

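View pics/w28.png

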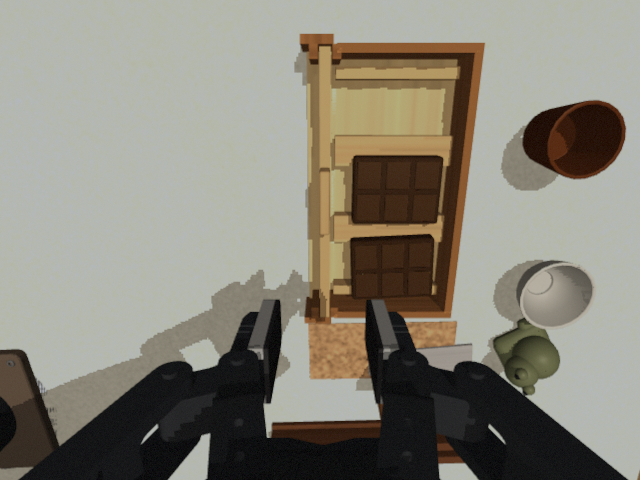

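View pics/t28a.png

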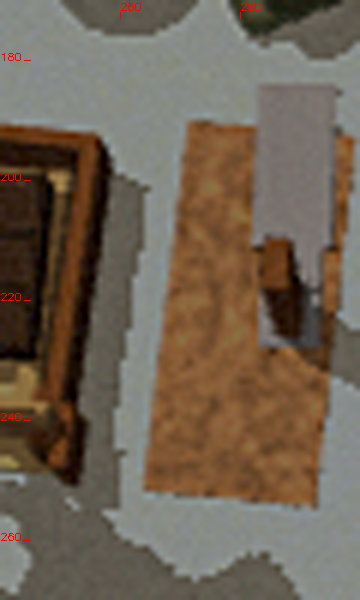

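```bash
python3 -m jog '[{"grip":0,"xyz":[-0.002,0.02,0],"dr":[0,0,-0.12]},{"grip":0,"xyz":[-0.004,0.04,0],"dr":[0,0,-0.24]},{"grip":0,"xyz":[-0.006,0.06,0],"dr":[0,0,-0.36]},{"grip":0,"xyz":[-0.008,0.08,0],"dr":[0,0,-0.48]},{"grip":0,"xyz":[-0.01,0.1,0],"dr":[0,0,-0.6]},{"grip":0,"xyz":[-0.012,0.12,0],"dr":[0,0,-0.72]},{"grip":0,"xyz":[-0.014,0.14,0],"dr":[0,0,-0.84]},{"grip":0,"xyz":[-0.016,0.16,0],"dr":[0,0,-0.96]},{"grip":0,"xyz":[-0.018,0.18,0],"dr":[0,0,-1.08]},{"grip":0,"xyz":[-0.018,0.2,0],"dr":[0,0,-1.2]},{"grip":0,"xyz":[-0.018,0.22,0],"dr":[0,0,-1.32]},{"grip":0,"xyz":[-0.018,0.221,0],"dr":[0,0,-1.44]}]'
python3 -m jog '[{"grip":0,"xyz":[0,0,0],"dr":[0,0,-0.1]},{"grip":0,"xyz":[0,0,0],"dr":[0,0,-0.15]},{"grip":0,"xyz":[0,0,0],"dr":[0,0,-0.15]},{"grip":0,"xyz":[0,0,0],"dr":[0,0,-0.15]}]'
python3 - <<'E'
from h import *
im,C=snap("wrist","w30"); print(ctrl.get_state()["eef_pos"],ctrl.get_state()["tcp_rot"]); crop(im,240,120,420,320,4,"w30a")
E
```

```text
time: 41.6
eef_pos: [0.4683, 0.0649, 0.2794]
tcp_rot: [0.768, 0.641, -0.002, -0.001]
contact_force: [0.7, 0.3, 0.7]
opening: 1.0
time: 41.93
eef_pos: [0.4686, 0.0673, 0.2801]
tcp_rot: [0.719, 0.695, -0.001, -0.001]
contact_force: [-0.2, -0.3, 0.3]
opening: 1.0
[0.46874058 0.06731136 0.28047167] [ 0.71888022  0.69513267 -0.00077309 -0.00109549]
```

View pics/w30.png

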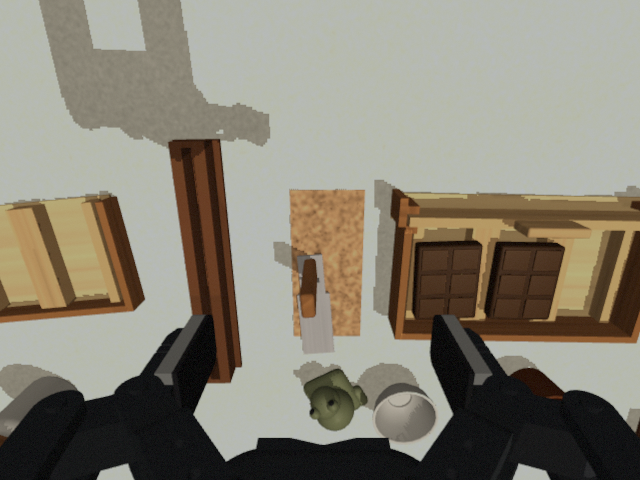

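View pics/w30a.png

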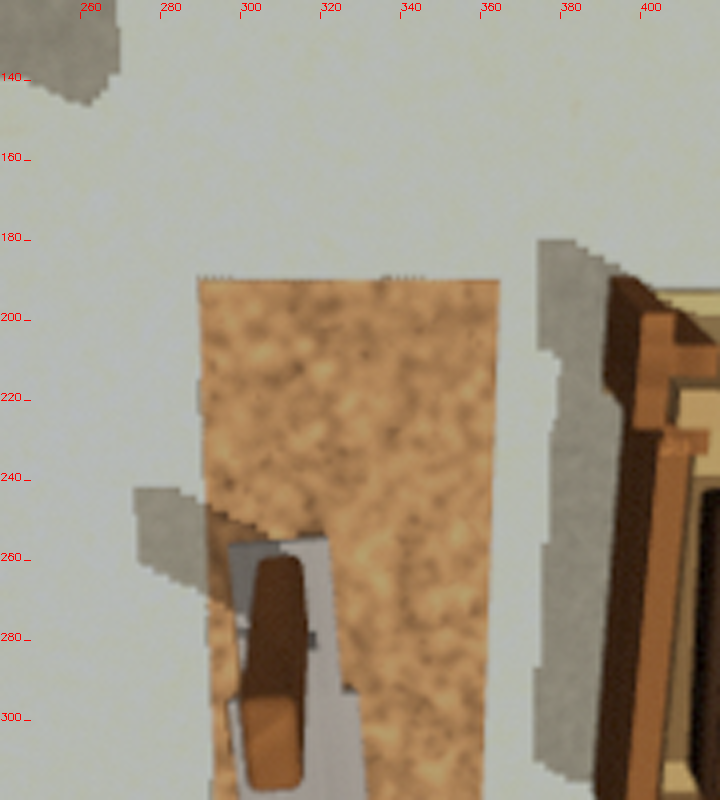

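```bash
python3 - <<'E'
from fit import *
np.set_printoptions(precision=4,suppress=True)
im,C=load("w30"); m=.001
crop(im,280,280,360,370,7,"w30b")
S=m*np.array([[-16,-15,4],[-16,15,4],[35,15,4],[35,20,4],[120,20,4],[120,-20,4],[35,-20,4]])
p,r=fit(C,[(297.2,255.7),(322,253.7),(325.7,292.5),(329.2,292.5),(333,351.5),(304,354),(297.3,295)],S,[.56,.05,0,-.03]); print(p,r)
M=m*np.array([[-95,-42.5,0],[-95,42.5,0],[95,42.5,0]])
print(fit(C,[(289.5,190),(364.5,190),(361,336.5)],M,[.56,.07,0,0]))
go(p[0],p[1],.2,p[2])
E
```

```text
[0.5621 0.0496 0.0427] [0.2 0.3 0.3 0.3 1.1 0.6 0.3]
(array([ 0.5653,  0.0695, -0.0253]), array([0.6, 0.3, 0.7]))
t 41.98 pos [0.4687 0.0673 0.2805] F [-0.6  0.   0.2] xyz [-0.0146  0.0941  0.0802] dr [-0.0026 -0.0005 -0.0763]
```

View pics/w30b.png

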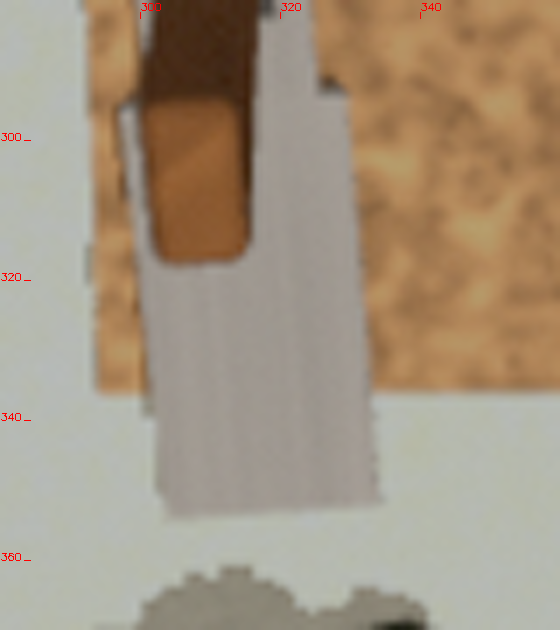

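```bash
python3 -m jog '[{"grip":0,"xyz":[-0.007,0.04,0.01],"dr":[0,0,-0.07]},{"grip":0,"xyz":[-0.0146,0.08,0.02],"dr":[-0.002,0,-0.076]},{"grip":0,"xyz":[-0.0146,0.094,0.05],"dr":[-0.002,0,-0.076]},{"grip":0,"xyz":[-0.0146,0.094,0.08],"dr":[-0.002,0,-0.076]},{"grip":0,"xyz":[-0.0146,0.094,0.08],"dr":[-0.002,0,-0.076]},{"grip":0,"xyz":[-0.0146,0.094,0.08],"dr":[-0.002,0,-0.076]}]'
python3 - <<'E'
from h import *
go(.5621,.0496,.0625,.0427)
im,C=snap("wrist","w31")
for b in (box(-.016,.12,-.02,.02,0,.004),box(-.013,.013,-.007,.007,0,.1)): drawbox(im,C,pose([.5621,.0496,0,.0427],b),(0,255,0))
cv2.imwrite("pics/w31o.png",im)
E
```

```text
time: 42.48
eef_pos: [0.5611, 0.0499, 0.1993]
tcp_rot: [0.692, 0.722, -0.001, -0.002]
contact_force: [0.5, -0.5, 0.9]
opening: 1.0
t 42.48 pos [0.5611 0.0499 0.1993] F [ 0.5 -0.5  0.9] xyz [-0.0005  0.0016  0.1368] dr [-0.0043 -0.0011  0.0006]
```

View pics/w31o.png

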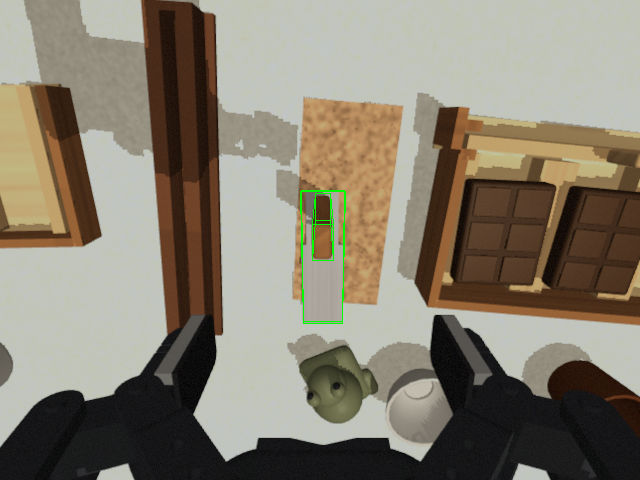

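```bash
python3 -m jog '[{"grip":0,"xyz":[0,0.001,0.03],"dr":[-0.002,0,0]},{"grip":0,"xyz":[0,0.001,0.06],"dr":[-0.002,0,0]},{"grip":0,"xyz":[0,0.001,0.09],"dr":[-0.002,0,0]},{"grip":0,"xyz":[0,0.001,0.12],"dr":[-0.002,0,0]},{"grip":0,"xyz":[0,0.001,0.136],"dr":[-0.002,0,0]},{"grip":0,"xyz":[0,0.001,0.136],"dr":[-0.002,0,0]},{"grip":0.4,"xyz":[0,0.001,0.136],"dr":[-0.002,0,0]},{"grip":0.7,"xyz":[0,0.001,0.136],"dr":[-0.002,0,0]},{"grip":1,"xyz":[0,0.001,0.136],"dr":[-0.002,0,0]},{"grip":1,"xyz":[0,0.001,0.136],"dr":[-0.002,0,0]},{"grip":1,"xyz":[0,0.001,0.136],"dr":[-0.002,0,0]},{"grip":1,"xyz":[0,0.001,0.136],"dr":[-0.002,0,0]}]' 80
python3 -m jog '[{"grip":1,"xyz":[0,0,0],"dr":[0,0,0]},{"grip":1,"xyz":[0,0,0],"dr":[0,0,0]},{"grip":1,"xyz":[0,0,0],"dr":[0,0,0]},{"grip":1,"xyz":[0,0,-0.01],"dr":[0,0,0]},{"grip":1,"xyz":[0,0,-0.02],"dr":[0,0,0]},{"grip":1,"xyz":[0,0,-0.03],"dr":[0,0,0]},{"grip":1,"xyz":[0,0,-0.03],"dr":[0,0,0]}]'
python3 - <<'E'
from h import *
go(*lane((.565,.0692,-.03),-.05,0),.0925,-.03)
E
```

```text
time: 43.53
eef_pos: [0.5646, 0.0496, 0.0671]
tcp_rot: [0.691, 0.722, 0.002, 0.002]
contact_force: [-5.2, -2.6, 14.2]
opening: 0.15
time: 44.12
eef_pos: [0.5654, 0.0497, 0.0986]
tcp_rot: [0.691, 0.722, 0.003, 0.003]
contact_force: [0.6, -0.3, -0.7]
opening: 0.153
t 44.12 pos [0.5654 0.0497 0.0986] F [ 0.6 -0.3 -0.7] xyz [ 0.0232 -0.0495  0.0057] dr [ 0.0084 -0.0001  0.0738]
```

```bash
python3 -m jog '[{"grip":1,"xyz":[0.006,-0.012,0],"dr":[0,0,0.02]},{"grip":1,"xyz":[0.014,-0.028,0],"dr":[0,0,0.05]},{"grip":1,"xyz":[0.020,-0.041,0],"dr":[0,0,0.07]},{"grip":1,"xyz":[0.023,-0.047,0],"dr":[0,0,0.074]},{"grip":1,"xyz":[0.023,-0.047,0],"dr":[0,0,0.074]},{"grip":1,"xyz":[0.023,-0.047,0],"dr":[0,0,0.074]}]'
python3 - <<'E'
from h import *
go(*lane((.565,.0692,-.03),-.0475,0),.067,-.03)
im,C=snap("wrist","w32");crop(im,240,180,420,460,2,"w32a"); im,C=snap("scene","s32");crop(im,335,200,405,340,5,"s32a")
E
```

```text
time: 44.62
eef_pos: [0.5163, 0.0707, 0.0959]
tcp_rot: [0.717, 0.697, 0.002, 0.002]
contact_force: [0.3, 0.3, -1.4]
opening: 0.149
t 44.62 pos [0.5163 0.0707 0.0959] F [ 0.3  0.3 -1.4] xyz [-0.      0.0011  0.029 ] dr [ 0.0051 -0.0004  0.0005]
```

View pics/w32.png

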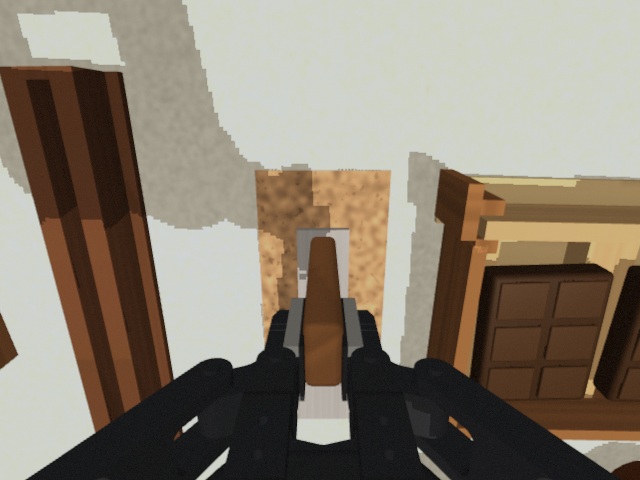

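View pics/s32a.png

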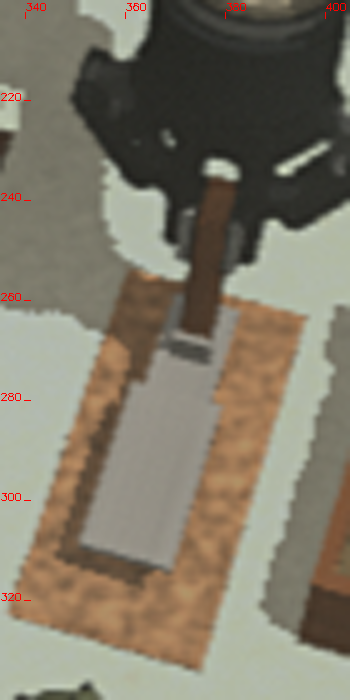

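```bash
python3 -m jog '[{"grip":1,"xyz":[0,0.001,0.008],"dr":[0,0,0]},{"grip":1,"xyz":[0,0.001,0.016],"dr":[0,0,0]},{"grip":1,"xyz":[0,0.001,0.022],"dr":[0,0,0]},{"grip":1,"xyz":[0,0.001,0.026],"dr":[0,0,0]},{"grip":1,"xyz":[0,0.001,0.028],"dr":[0,0,0]},{"grip":1,"xyz":[0,0.001,0.028],"dr":[0,0,0]},{"grip":1,"xyz":[0,0.001,0.028],"dr":[0,0,0]}]'
python3 -m jog '[{"grip":1,"xyz":[0,0,0.001],"dr":[0,0,0]},{"grip":1,"xyz":[0,0,0.001],"dr":[0,0,0]}]'
```

```text
time: 45.3
eef_pos: [0.5172, 0.0706, 0.0676]
tcp_rot: [0.718, 0.696, 0.002, 0.001]
contact_force: [0.4, -0.1, -1.4]
opening: 0.15
time: 45.47
eef_pos: [0.5173, 0.0706, 0.0671]
tcp_rot: [0.718, 0.696, 0.002, 0.001]
contact_force: [-1.3, 0.1, 1.7]
opening: 0.152
```

Contact at 0.067. Release and withdraw.

```bash
python3 -m jog '[{"grip":0.8,"xyz":[0,0,0],"dr":[0,0,0]},{"grip":0.6,"xyz":[0,0,0],"dr":[0,0,0]},{"grip":0.4,"xyz":[0,0,0],"dr":[0,0,0]},{"grip":0.2,"xyz":[0,0,0],"dr":[0,0,0]},{"grip":0,"xyz":[0,0,0],"dr":[0,0,0]},{"grip":0,"xyz":[0,0,0],"dr":[0,0,0]},{"grip":0,"xyz":[0,0,-0.03],"dr":[0,0,0]},{"grip":0,"xyz":[0,0,-0.06],"dr":[0,0,0]},{"grip":0,"xyz":[0,0,-0.10],"dr":[0,0,0]},{"grip":0,"xyz":[0,0,-0.14],"dr":[0,0,0]},{"grip":0,"xyz":[0,0,-0.18],"dr":[0,0,0]},{"grip":0,"xyz":[0,-0.03,-0.22],"dr":[0,0,0]}]'
python3 -m jog '[{"grip":0,"xyz":[0,0,0],"dr":[0,0,0]},{"grip":0,"xyz":[0,0,0],"dr":[0,0,0]}]'
python3 - <<'E'
from h import *
im,C=snap("wrist","w33"); crop(im,250,150,400,300,4,"w33a"); im,C=snap("scene","s33")
E
```

```text
time: 46.47
eef_pos: [0.4936, 0.0708, 0.2836]
tcp_rot: [0.718, 0.696, 0.003, 0.003]
contact_force: [-0.5, -0.2, 1.4]
opening: 0.999
time: 46.63
eef_pos: [0.492, 0.0714, 0.2834]
tcp_rot: [0.718, 0.696, 0.004, 0.004]
contact_force: [0.6, 0.3, -0.4]
opening: 1.0
```

View pics/w33.png

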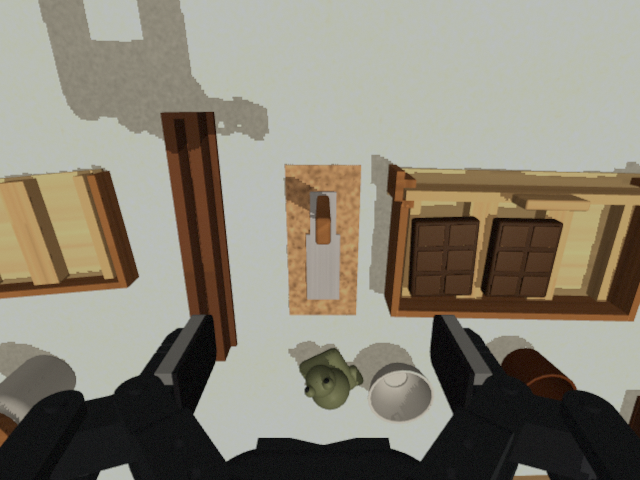

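View pics/w33a.png

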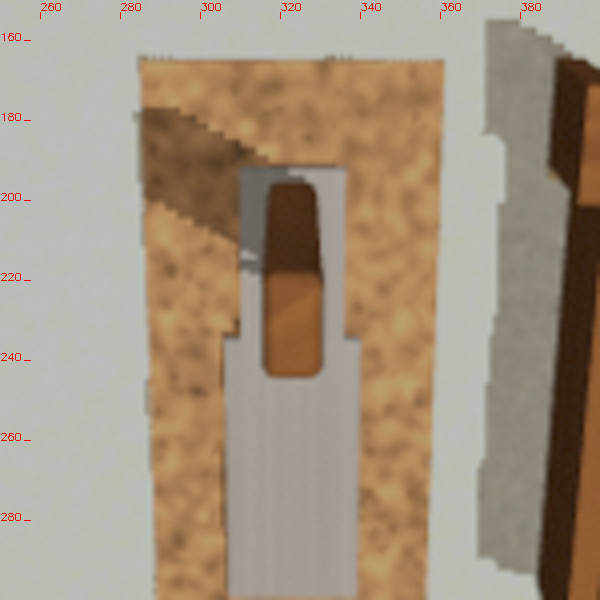

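View pics/s33.png

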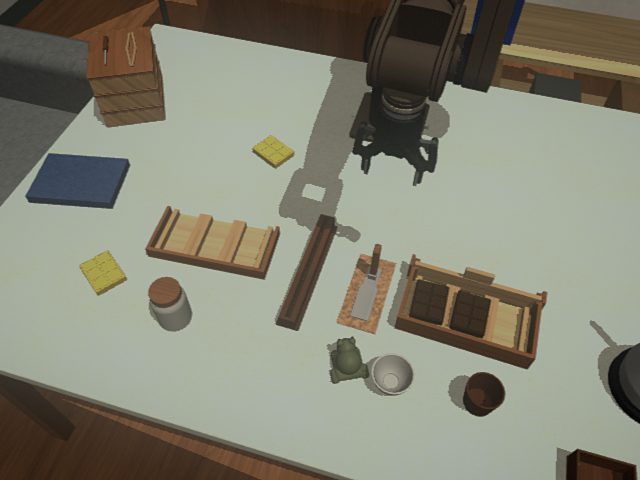

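```bash
python3 - <<'E'
from plant import ctrl
print(ctrl.sign_off(), ctrl.get_state()["time"])
E
```

```text
the job is handed in; nothing more can be done
the job is handed in; nothing more can be done
```

The job was handed in at about 47 s of the 210 s allowed. Both dark bricks are in the tier, the panel is closed over them, and the spatula is back on its mat. Only two dark bricks were there at the start.

- **Bricks:** I lifted each with the spatula and set it flat on the tier's rails, one in the middle lane and one in the −84 mm lane. The gripper never touched them.
- **Panel:** Once both bricks were in, I drew the panel out of its holder and slid it down into the grooves. A light press on the tab met firm contact at 84.1 mm, against 84 mm when fully home. Force there was 7.5 N.
- **Spatula:** It was knocked about 4 cm off place while I was closing the panel. I picked it up again and set it back. The last pictures show it flat and centred on the mat, judged by eye rather than measured.
- **Everything else:** The bowl, cup, frog, jar and yellow look-alikes show at the same pixels as at the start. The gripper ended clear of everything.

Three readings disagreed:

- **Tier position:** My two camera estimates differed by about 1.5 mm.
- **Wrist camera calibration:** Its values changed by about 1 mm during the run, so I corrected the insertion using the edge of the groove seen in the picture.
- **Second spatula grip:** The wrist force rose briefly to about 14 N and the tool rode up about 4 mm. I allowed for that when setting the spatula down.

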